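# Build and lock the scale's check load

### The job

Build the check load for the dispatch scale: lower every load plate lying on the bench over the carrier's shaft and anti-rotation pin together, so that all lie flat, one on another, on the rail. Then push the linchpin fully home through the hole in the shaft above them, from either side, with its ring still folded back, and only then swing the ring right over the shaft until it lies level beyond the pin's tip. Leave the scanner, the label roll and the marker where they are.

Things in the scene. Friction and masses are not known exactly. Their poses are not given: they have to be found in the camera images.
- carrier: fixed check-load carrier: grey foot 225 x 60 x 8 mm, dark rail 36 mm wide, its top 30 mm above the bench, from 35 mm behind to 160 mm ahead of the shaft along x. Upright round steel shaft 32 mm thick; anti-rotation pin 10 mm thick, pointed, top 108 mm above the bench, 38 mm from the shaft along +x. Origin: on the shaft's axis at bench level, z up; may be turned by 0.2 rad
- shaft_top (a point): centre of the shaft's top, 138 mm above the bench. The shaft is round (32 mm) up to 103 mm, then milled to 21 mm (carrier's x) by 24 mm (y) up to 134 mm, with a cap 14 x 16 mm to 138 mm
- hole_left (a point): mouth, on the carrier's +y side, of the square 14 x 14 mm cross hole that runs right through the milled end of the shaft along the carrier's y, centre 120 mm above the bench, 12 mm from the shaft's axis. The linchpin may enter from either side
- hole_right (a point): the same hole's mouth on the carrier's -y side
- plate1: load plate: aluminium bar 190 (x) x 56 (y) x 14 (z) mm, 0.35 kg, flat on the bench; three to five are present. Origin: centre of the underside. Bore of 36 mm for the shaft 65 mm from the centre towards -x, hole of 14 mm for the anti-rotation pin 27 mm towards -x. Seated, its x points as the carrier's x and its centre is 65 mm from the shaft. Grip across the width at the centre
- plate1_bore (a point): centre of the lower mouth of plate1's 36 mm bore
- plate2: load plate: aluminium bar 190 (x) x 56 (y) x 14 (z) mm, 0.35 kg, flat on the bench; three to five are present. Origin: centre of the underside. Bore of 36 mm for the shaft 65 mm from the centre towards -x, hole of 14 mm for the anti-rotation pin 27 mm towards -x. Seated, its x points as the carrier's x and its centre is 65 mm from the shaft. Grip across the width at the centre
- plate2_bore (a point): centre of the lower mouth of plate2's 36 mm bore
- plate3: load plate: aluminium bar 190 (x) x 56 (y) x 14 (z) mm, 0.35 kg, flat on the bench; three to five are present. Origin: centre of the underside. Bore of 36 mm for the shaft 65 mm from the centre towards -x, hole of 14 mm for the anti-rotation pin 27 mm towards -x. Seated, its x points as the carrier's x and its centre is 65 mm from the shaft. Grip across the width at the centre
- plate3_bore (a point): centre of the lower mouth of plate3's 36 mm bore
- plate4: load plate: aluminium bar 190 (x) x 56 (y) x 14 (z) mm, 0.35 kg, flat on the bench; three to five are present. Origin: centre of the underside. Bore of 36 mm for the shaft 65 mm from the centre towards -x, hole of 14 mm for the anti-rotation pin 27 mm towards -x. Seated, its x points as the carrier's x and its centre is 65 mm from the shaft. Grip across the width at the centre
- plate4_bore (a point): centre of the lower mouth of plate4's 36 mm bore
- plate5: load plate: aluminium bar 190 (x) x 56 (y) x 14 (z) mm, 0.35 kg, flat on the bench; three to five are present. Origin: centre of the underside. Bore of 36 mm for the shaft 65 mm from the centre towards -x, hole of 14 mm for the anti-rotation pin 27 mm towards -x. Seated, its x points as the carrier's x and its centre is 65 mm from the shaft. Grip across the width at the centre
- plate5_bore (a point): centre of the lower mouth of plate5's 36 mm bore
- linchpin: steel linchpin, lying level. Origin: on the shank's axis at the shoulder (13 mm above the bench); +x to the tip, z up. Shank 12 mm square, 42 mm long, last 8 mm tapered. Head: dark block, x from -42 to 0 mm, 20 mm wide (y), z from -13 to +22 mm; grip it across y, 16 mm behind the shoulder. Fully home, the shoulder touches the shaft's flat and the tip stands 18 mm out
- ring_hinge (a point): hinge of the linchpin's wire ring: on the shank's axis, 36 mm behind the shoulder; the hinge line runs along the linchpin's y
- ring (a joint): ring's angle about its hinge, rad: 0 = fully over, level round the shaft, its bar just beyond the tip (stop); 1.57 = straight up; 2.75 = folded back behind the head (stop). Friction 0.02 N m: stays where left. Ring 60 mm wide, wire 6 mm; at angle a its bar is 88*cos(a) mm ahead (linchpin's +x) of the hinge and 88*sin(a) mm above it
- ring_bar (a point): middle of the ring's end bar, a round bar 12 mm thick and 34 mm long along the linchpin's y, 88 mm from the hinge
- scanner: bystander: hand-held barcode scanner lying on the bench, 190 x 58 x 34 mm; origin at its underside
- label_roll: bystander: roll of blank paper labels, 90 mm across, 50 mm high; origin at the centre of its underside
- marker: bystander: marker pen, 135 x 16 mm; origin at the middle of its underside
Mind the look-alikes: they are no part of the job. What is shaped like the plate3 but black or brown is not meant.

How it is judged:
On the way, in this order (a step that is already met when the one before it is completed fails the run):
1. all the plates lie flat on the rail or on one another, over shaft and anti-rotation pin (horizontal distance between each of plate1_bore, plate2_bore, plate3_bore, plate4_bore, plate5_bore and shaft_top below 0.006 m and angle between the x axis of each of plate1, plate2, plate3, plate4, plate5 and the x axis of carrier, either way round below 0.12 rad and angle between each of plate1, plate2, plate3, plate4, plate5's own z axis and vertical below 0.06 rad and z of each of plate1, plate2, plate3, plate4, plate5 in the frame of carrier below 0.09 m and (z of plate1 in the frame of carrier below 0.034 m or z of plate1 in the frame of plate2 between 0.009 and 0.018 m or z of plate1 in the frame of plate3 between 0.009 and 0.018 m or z of plate1 in the frame of plate4 between 0.009 and 0.018 m or z of plate1 in the frame of plate5 between 0.009 and 0.018 m) and (z of plate2 in the frame of carrier below 0.034 m or z of plate2 in the frame of plate1 between 0.009 and 0.018 m or z of plate2 in the frame of plate3 between 0.009 and 0.018 m or z of plate2 in the frame of plate4 between 0.009 and 0.018 m or z of plate2 in the frame of plate5 between 0.009 and 0.018 m) and (z of plate3 in the frame of carrier below 0.034 m or z of plate3 in the frame of plate1 between 0.009 and 0.018 m or z of plate3 in the frame of plate2 between 0.009 and 0.018 m or z of plate3 in the frame of plate4 between 0.009 and 0.018 m or z of plate3 in the frame of plate5 between 0.009 and 0.018 m) and (z of plate4 in the frame of carrier below 0.034 m or z of plate4 in the frame of plate1 between 0.009 and 0.018 m or z of plate4 in the frame of plate2 between 0.009 and 0.018 m or z of plate4 in the frame of plate3 between 0.009 and 0.018 m or z of plate4 in the frame of plate5 between 0.009 and 0.018 m) and (z of plate5 in the frame of carrier below 0.034 m or z of plate5 in the frame of plate1 between 0.009 and 0.018 m or z of plate5 in the frame of plate2 between 0.009 and 0.018 m or z of plate5 in the frame of plate3 between 0.009 and 0.018 m or z of plate5 in the frame of plate4 between 0.009 and 0.018 m)), for 0.2 s.
2. the linchpin is fully home in the cross hole, its ring still back (all of step 1 and (distance between linchpin and hole_left below 0.006 m or distance between linchpin and hole_right below 0.006 m) and angle between the x axis of linchpin and the y axis of carrier, either way round below 0.17 rad and value of joint ring above 1.2 rad), for 0.2 s.
3. the ring is swung over the shaft ((distance between linchpin and hole_left below 0.006 m or distance between linchpin and hole_right below 0.006 m) and angle between the x axis of linchpin and the y axis of carrier, either way round below 0.17 rad and value of joint ring below 0.2 rad), for 0.2 s.
At the end, for the whole second after the job is handed in: Every plate lies flat (0.06 rad) on the rail or another plate, bore within 6 mm of the shaft axis, along the carrier within 0.12 rad; the linchpin's shoulder is within 6 mm of a mouth of the cross hole, in line within 0.17 rad; the ring stands below 0.2 rad; plates and linchpin are at rest (all of step 1 and all of step 3 and linear speed of each of plate1, plate2, plate3, plate4, plate5, linchpin below 0.02 m/s); the robot touches nothing.
It fails at once if the scanner is moved more than 3 cm (distance of scanner from where it was at the start of the episode above 0.03 m).
It fails at once if the label roll is moved more than 3 cm (distance of label_roll from where it was at the start of the episode above 0.03 m).
It fails at once if the marker is moved more than 3 cm (distance of marker from where it was at the start of the episode above 0.03 m).
Of plate1, plate2, plate3, plate4, plate5 only 3 to 5 are there at a start; the rules pass over those that are not, and their reading is None.
At some moment in a run one of plate1, plate2, plate3, plate4, plate5, linchpin may be knocked a few centimetres aside while the robot is not near it.
It also fails if it takes over 210 s, if anything falls off the work surface, if the arm or the gripper's body presses on something with over 40 N, if the wrist force passes 120 N, or if a joint passes its speed limit or range.

### The arm

A 6-joint arm with a two-finger parallel gripper is mounted at the origin on the work surface. World frame = base frame: x ahead of the robot, y to its left, z up, the work surface at z = 0. Lengths are in m, angles in rad, forces in N, time in s.
With the tool pointing down it reaches from about 0.35 to 0.975 m from the base axis. Payload 7.1 kg.
Tool frame: the origin (TCP) lies midway between the tips of the shut fingers; the grasp point (between the pads) lies 19 mm behind it; z points along the fingers, x is the direction in which the jaws open and shut, and the axes are right-handed (so a half turn about z gives the same grasp; the last joint's range is limited). The gripper opens to 88 mm and grips with 3 to 60 N. Pads are 20 mm wide; open, the fingers measure 115 mm over their backs; the gripper's body (75 mm by 178 mm) begins 61 mm behind the grasp point.
Start: joints at [1.308, 0.423, 1.63, -0, 1.089, -0.019], TCP at [0.151, 0.607, 0.223] pointing down, gripper open.
Joint ranges: [-3, 3], [-0.9, 2.11], [0.09, 2.58], [-1.31, 4.45], [0.11, 2.69], [-2.54, 2.54]. Speed limits (rad/s): [2.39, 2.39, 3.01, 3.14, 3.14, 3.14].

### API

Orientations are given as a unit quaternion [w, x, y, z].
In Python, from station import move_pose, movel, movej, command_gripper, wait, inverse_kinematics, read_camera, camera_info, MotionError, job_done, get_time, get_joint_pos, get_qvel, get_effort, get_tcp_pos, get_ee_rot, get_ft_force, get_ft_torque, get_grip_width gives the robot as it stands. Calls block until the motion is done:
- move_pose(position, orientation): joint-space move of the TCP to a pose.
- movel(position, frame=None, v=0.15, until_force=None): straight line of the TCP; frame=None keeps the orientation; v is the mean speed in m/s. With until_force (N) it stops when the force on the tool has changed by that much, and returns True; else False.
- movej(angles): joint-space move.
- command_gripper(opening): opening from 0.0 (shut) to 1.0 (fully open); the grip force is fixed at half the most; returns when the fingers have stopped.
- wait(seconds).
- inverse_kinematics(position, orientation): joint angles nearest the present ones, or None.
- read_camera(name): name is "scene" or "side" or "wrist"; returns the picture (384x512x3 uint8, red, green, blue); there is no depth.
- camera_info(name): a dict with "intrinsics" (3x3 intrinsics, pixels), "dist" ([k1, k2, p1, p2, k3] as OpenCV has them; the pictures are not rectified), "T" (4x4, takes a point from camera to world coordinates); the wrist camera has in their place "tool_from_camera" (4x4, takes a point from camera to tool coordinates, whose origin is the TCP and whose axes are the tool frame's). Camera axes: x right, y up, looking along -z (the intrinsics and any distortion apply to the point x, -y, -z); pixel columns grow to the right and rows downward; lengths in m; the calibration is good to about 2 mm. A picture is of the moment at which its call begins: read the wrist's pose just before it. camera_info takes no time and is no camera call.
A pose or a line that the arm cannot do raises MotionError and nothing moves.
- job_done(): hands the job in, once; it reports no verdict.
Readings, each from a call of its own:
- get_time(): time.
- get_joint_pos(): joint angles.
- get_qvel(): joint speeds.
- get_effort(): joint torques, N m.
- get_tcp_pos(): TCP position.
- get_ee_rot(): TCP orientation.
- get_ft_force(): force on the tool from outside, world axes, zero at the start.
- get_ft_torque(): the same for the moment, N m.
- get_grip_width(): opening from 0.0 (shut) to 1.0 (fully open).
Only numpy, scipy, OpenCV 4.12 (cv2) and the standard library are available. Lean on these libraries where they do the work, as an engineer would, in place of code of your own. Each camera call takes 0.05 s, during which the arm holds its last target.

## Working session

There is one attempt and no reset: what is moved stays moved. The work goes in short steps, each a Python script; the robot and the scene stay as the last script left them, time stands still between calls to the robot, and variables do not carry over. Pictures are saved under pics/ and viewed, and the job is handed in when it is done.

```bash
ls; mkdir -p pics; python3 - <<'E'
from station import *
import cv2
for n in ["scene","side","wrist"]:
    im=read_camera(n); cv2.imwrite(f"pics/{n}0.png",cv2.resize(im[:,:,::-1],(800,600),interpolation=cv2.INTER_CUBIC))
    print(n,camera_info(n))
print(get_time(),get_tcp_pos(),get_ee_rot())
E
```

```text
pics
scene {'intrinsics': array([[466.50203895,   0.        , 259.71973923],
       [  0.        , 466.50203895, 192.68223452],
       [  0.        ,   0.        ,   1.        ]]), 'dist': array([-0.07999084,  0.        ,  0.        ,  0.        ,  0.        ]), 'T': array([[ 0.46567915, -0.64115482,  0.60997003,  1.36504992],
       [ 0.88477069,  0.32330346, -0.33564222, -0.45113404],
       [ 0.01799321,  0.69598518,  0.71783067,  1.1011039 ],
       [ 0.        ,  0.        ,  0.        ,  1.        ]])}
side {'intrinsics': array([[388.97242484,   0.        , 252.4545219 ],
       [  0.        , 388.97242484, 192.49746119],
       [  0.        ,   0.        ,   1.        ]]), 'dist': array([-0.09067118,  0.        ,  0.        ,  0.        ,  0.        ]), 'T': array([[ 0.82238914,  0.43183482, -0.37039816,  0.06608578],
       [-0.56891035,  0.61947086, -0.54092224, -0.65992512],
       [-0.00413819,  0.65557192,  0.7551214 ,  0.99271203],
       [ 0.        ,  0.        ,  0.        ,  1.        ]])}
wrist {'intrinsics': array([[344.10446135,   0.        , 255.69591413],
       [  0.        , 344.10446135, 194.6062164 ],
       [  0.        ,   0.        ,   1.        ]]), 'dist': array([0.02999206, 0.        , 0.        , 0.        , 0.        ]), 'tool_from_camera': array([[ 9.99998906e-01,  1.33545160e-03, -6.35957977e-04,
         1.04576728e-04],
       [ 1.08922100e-03, -9.55734373e-01, -2.94228861e-01,
        -8.05985025e-02],
       [-1.00073530e-03,  2.94227847e-01, -9.55734782e-01,
        -1.62468035e-01],
       [ 0.00000000e+00,  0.00000000e+00,  0.00000000e+00,
         1.00000000e+00]])}
0.15 [0.15074738 0.60613668 0.2221026 ] [ 3.35653893e-04  7.87841137e-01  6.15878268e-01 -4.35410703e-04]
```

View pics/scene0.png

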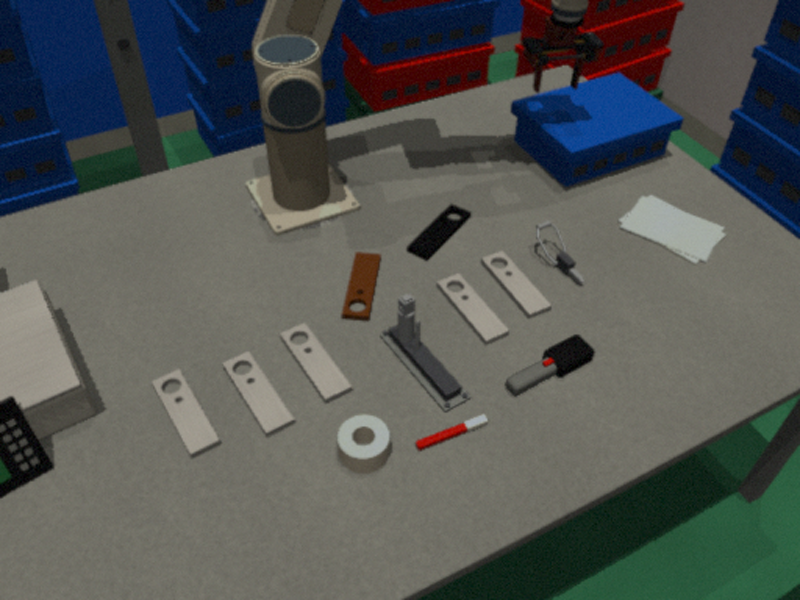

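View pics/side0.png

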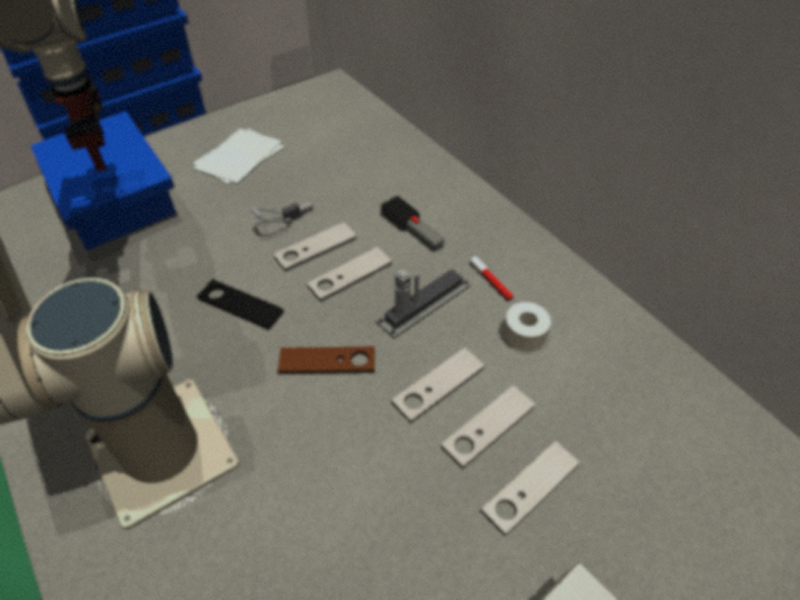

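View pics/wrist0.png

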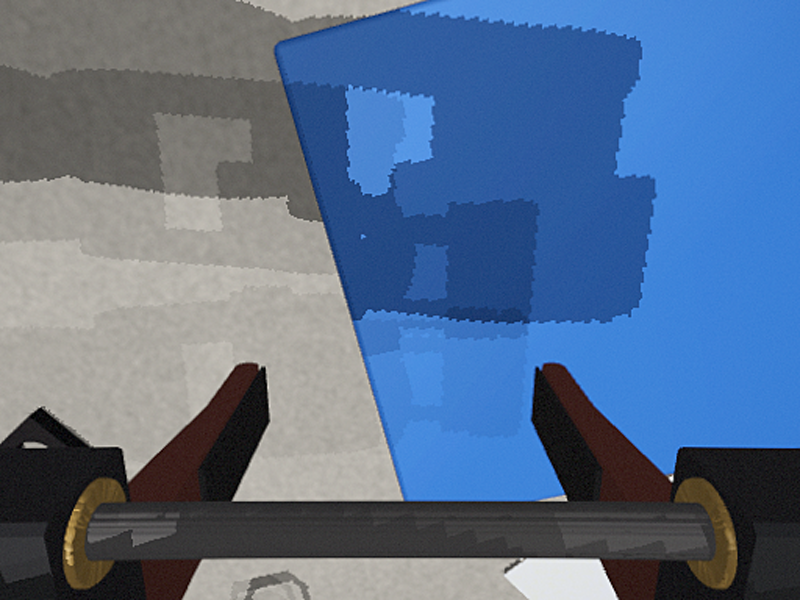

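The scene has five aluminium plates. In the 800 px scene view their bores are at A(172,381), B(242,367), C(299,338), D(458,287) and E(502,262). The look-alikes are the brown bar (357,290) and the black bar (440,232), both rejected by colour. The carrier shaft top is at (407,298) and the linchpin at (567,262). Bystanders: roll (364,440), marker (452,432), scanner (550,364).

```bash
cat > h.py <<'E'
from station import *
import numpy as np, cv2
from scipy.spatial.transform import Rotation as R
D=np.diag([1,-1,-1.])
def camT(n,pos=None,q=None):
    i=camera_info(n)
    if n!='wrist': return i,i['T']
    T=np.eye(4); T[:3,:3]=R.from_quat(np.r_[q[1:],q[0]]).as_matrix(); T[:3,3]=pos
    return i,T@i['tool_from_camera']
def pix2w(n,uv,z,pos=None,q=None):
    i,T=camT(n,pos,q)
    p=cv2.undistortPoints(np.array(uv,float).reshape(-1,1,2),i['intrinsics'],i['dist']).reshape(-1,2)
    d=np.c_[p[:,0],-p[:,1],-np.ones(len(p))]@T[:3,:3].T
    o=T[:3,3]; z=np.broadcast_to(z,len(p))
    return o+d*((z-o[2])/d[:,2])[:,None]
def w2pix(n,X,pos=None,q=None):
    i,T=camT(n,pos,q); X=np.atleast_2d(X)
    c=(X-T[:3,3])@T[:3,:3]@D
    return cv2.projectPoints(c,np.zeros(3),np.zeros(3),i['intrinsics'],i['dist'])[0].reshape(-1,2)
def down(yaw):
    "tool down, tool x (jaw axis) at world yaw"
    c,s=np.cos(yaw),np.sin(yaw)
    r=R.from_matrix(np.array([[c,s,0],[s,-c,0],[0,0,-1]]))
    x,y,z,w=r.as_quat(); return np.array([w,x,y,z])
def snap(name,save=True):
    p,q=get_tcp_pos(),get_ee_rot(); im=read_camera('wrist')
    cv2.imwrite(f'pics/{name}.png',im[:,:,::-1]); np.savez(f'pics/{name}.npz',p=p,q=q)
    return im,p,q
E
python3 - <<'E'
from h import *
k=1/1.5625
sb=dict(A=(172,381),B=(242,367),C=(299,338),D=(458,287),E=(502,262)); sf=dict(A=(204,446),B=(279,426),C=(336,391),D=(493,333),E=(536,307))
db=dict(E=(290,254),D=(325,284),C=(413,400),B=(464,444),A=(506,508)); df=dict(E=(346,232),D=(382,258),C=(475,358),B=(525,397),A=(568,452))
f=lambda n,p,z:pix2w(n,[np.array(p)*k],z)[0][:2]
for a in 'ABCDE':
    b1,b2,e1,e2=f('scene',sb[a],.014),f('side',db[a],.014),f('scene',sf[a],.014),f('side',df[a],.014)
    print(a,b1.round(3),b2.round(3),e1.round(3),e2.round(3),[round(float(np.arctan2(*(e-b)[::-1])),3) for b,e in((b1,e1),(b2,e2))])
print('shaft',f('scene',(407,298),.138),f('side',(402,275),.138), 'rail end',f('scene',(455,391),.03),f('side',(462,274),.03))
print('pin head',f('scene',(567,258),.035),f('side',(291,211),.035),'tip',f('scene',(580,280),.013),f('side',(312,206),.013))
print('ring', f('scene',(543,228),.03),f('side',(258,215),.03))
print('blue', f('scene',(515,105),.1),f('scene',(620,78),.1),f('scene',(680,120),.1))
E
```

```text
A [ 0.429 -0.433] [ 0.439 -0.44 ] [ 0.594 -0.422] [ 0.597 -0.426] [0.069, 0.087]
B [ 0.456 -0.304] [ 0.456 -0.307] [ 0.614 -0.289] [ 0.611 -0.297] [0.092, 0.065]
C [ 0.436 -0.179] [ 0.435 -0.181] [ 0.589 -0.167] [ 0.591 -0.173] [0.079, 0.052]
D [0.454 0.175] [0.449 0.168] [0.599 0.172] [0.596 0.163] [-0.027, -0.033]
E [0.431 0.302] [0.43  0.295] [0.578 0.291] [0.575 0.284] [-0.079, -0.075]
shaft [0.54066535 0.00483002] [ 0.53485097 -0.00171236] rail end [0.69878122 0.02326862] [0.70327939 0.00905043]
pin head [0.50176005 0.42279748] [0.49433237 0.40422335] tip [0.5539879  0.42376954] [0.5559787  0.41516671]
ring [0.39018665 0.4386209 ] [0.42418277 0.44321141]
blue [0.00830846 0.60776557] [0.01300094 0.96090393] [0.25414096 0.96293182]
```

```bash
python3 - <<'E'
from h import *
move_pose([0.58,0.17,0.25],down(np.pi/2-0.03)); print(get_time(),get_joint_pos().round(2) if hasattr(get_joint_pos(),'round') else get_joint_pos())
snap('wD1')
move_pose([0.60,0.005,0.32],down(np.pi/2+0.07)); print(get_time())
snap('wC1')
a=cv2.imread('pics/wD1.png');b=cv2.imread('pics/wC1.png')
cv2.imwrite('pics/m1.png',cv2.resize(np.vstack([a,b]),(800,1200))[:600]); cv2.imwrite('pics/m2.png',cv2.resize(b,(800,600)))
E
```

```text
2.3417 [ 0.27  0.36  1.65  0.    1.12 -1.28]
3.1417
```

View pics/m1.png

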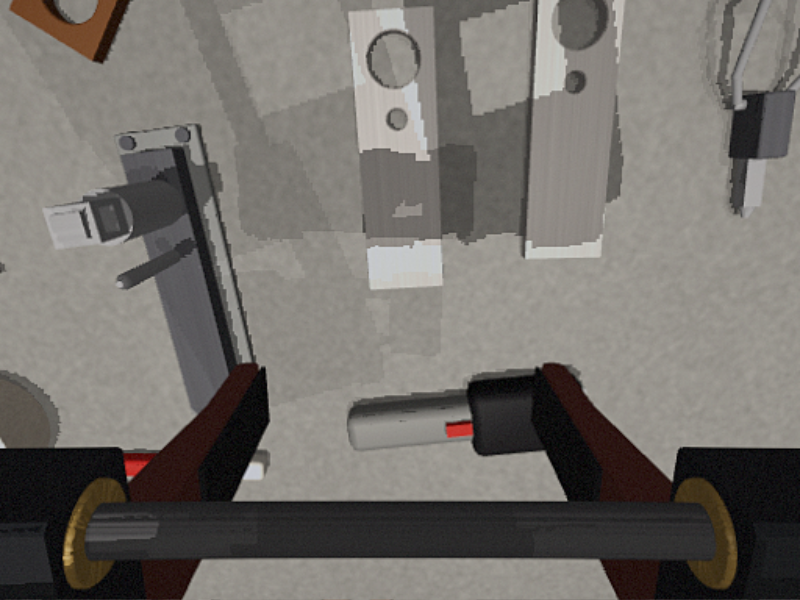

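View pics/m2.png

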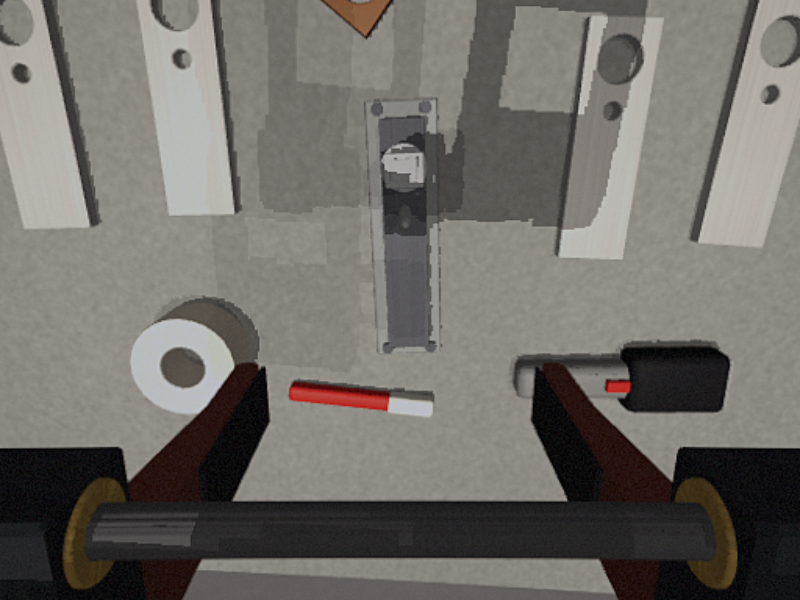

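Wrist views: C1 shows the carrier foot corners at (368,101) to (441,350), the shaft top at ~(404,163) and the anti-rotation pin at (405,215). D1 shows plate D's bore at (393,58) and hole at (397,118). I'll zoom in for exact pixels.

```bash
python3 - <<'E'
import cv2,numpy as np
b=cv2.imread('pics/wC1.png')[55:235,200:320]; b=cv2.resize(b,None,fx=3.3,fy=3.3,interpolation=cv2.INTER_CUBIC)
a=cv2.imread('pics/wD1.png')[0:190,215:300]; a=cv2.resize(a,None,fx=3.1,fy=3.1,interpolation=cv2.INTER_CUBIC)
m=np.zeros((600,800,3),np.uint8); m[:b.shape[0],:b.shape[1]]=b; m[:a.shape[0],410:410+a.shape[1]]=a
cv2.imwrite('pics/z1.png',m)
E
```

```text
(no output)
```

View pics/z1.png

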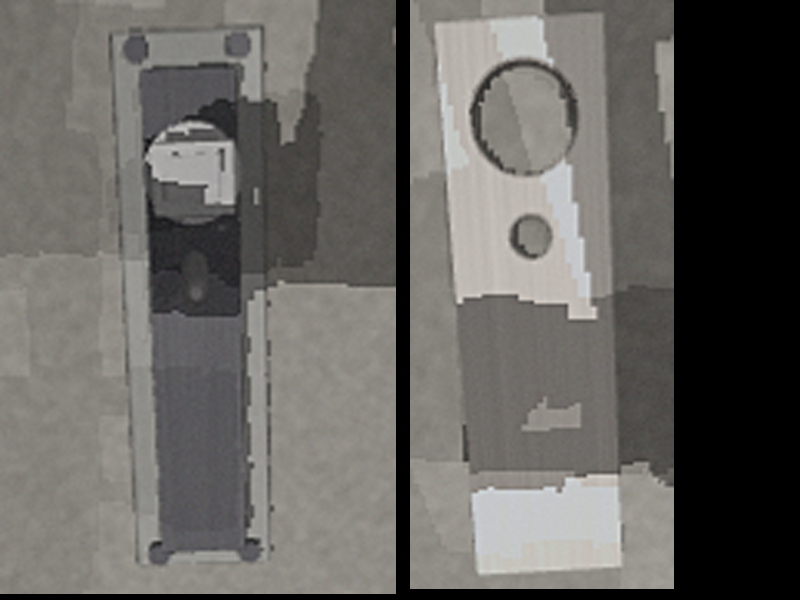

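```bash
cat >> h.py <<'E'
from scipy.optimize import least_squares
PL=dict(tl=(-.095,-.028,.014),tr=(-.095,.028,.014),bl=(.095,-.028,.014),br=(.095,.028,.014),bore=(-.065,0,.014),hole=(-.027,0,.014))
CA=dict(ftl=(-.05,-.03,.008),ftr=(-.05,.03,.008),fbl=(.175,-.03,.008),fbr=(.175,.03,.008),rtl=(-.035,-.018,.03),rtr=(-.035,.018,.03),rbl=(.16,-.018,.03),rbr=(.16,.018,.03),ptip=(.038,0,.108))
def fit(name,model,uv,x0,dz=0):
    d=np.load(f'pics/{name}.npz'); ks=list(uv); P=np.array([model[k] for k in ks])+[0,0,dz]; U=np.array([uv[k] for k in ks],float)
    def f(x):
        c,s=np.cos(x[2]),np.sin(x[2]); W=P@np.array([[c,-s,0],[s,c,0],[0,0,1]]).T+[x[0],x[1],0]
        return (w2pix('wrist',W,d['p'],d['q'])-U).ravel()
    r=least_squares(f,x0,x_scale=[.01,.01,.1]); return r.x, dict(zip(ks,f(r.x).reshape(-1,2).round(1).tolist()))
E
python3 - <<'E'
from h import *
cv=lambda u,v:((u-410)/3.1+215-.5,v/3.1-.5)
print(fit('wD1',PL,dict(tl=cv(435,22),tr=cv(605,12),bl=cv(476,574),br=cv(621,564),bore=cv(524,117),hole=cv(531,237)),[.52,.17,0]))
cv=lambda u,v:(u/3.3+200-.5,v/3.3+55-.5)
for keys in (None,):
  print(fit('wC1',CA,dict(ftl=cv(109,28),ftr=cv(262,25),fbl=cv(139,564),fbr=cv(268,560),rtl=cv(141,67),rtr=cv(240,65),rbl=cv(163,550),rbr=cv(243,548),ptip=cv(197,298)),[.54,0,.07]))
E
```

```text
(array([0.51284069, 0.17210011, 0.02375599]), {'tl': [0.1, 0.0], 'tr': [-0.4, -0.0], 'bl': [0.1, -0.1], 'br': [-0.0, 0.7], 'bore': [0.2, -0.0], 'hole': [-0.0, -0.4]})
(array([0.53756133, 0.00438823, 0.10081108]), {'ftl': [0.4, 0.5], 'ftr': [0.8, -0.2], 'fbl': [-0.8, 0.6], 'fbr': [0.6, 0.6], 'rtl': [-0.1, 0.2], 'rtr': [-1.0, -0.2], 'rbl': [-0.6, 0.6], 'rbr': [0.7, 0.4], 'ptip': [-0.1, -1.7]})
```

```bash
cat >> h.py <<'E'
CAR=np.array([0.53756,0.00439,0.1008])
def place_xy(off=(0,0),car=CAR,lx=.065):
    c,s=np.cos(car[2]),np.sin(car[2]); v=np.array([lx+off[0],off[1]])
    return car[:2]+np.array([c*v[0]-s*v[1],s*v[0]+c*v[1]])
def grab(x,y,yaw,zg=.003,op=.85):
    q=down(np.pi/2+yaw)
    move_pose([x,y,.06],q); command_gripper(op)
    movel([x,y,zg],v=.1); command_gripper(0.0); print('grip',get_grip_width(),get_time())
    movel([x,y,.19],v=.25)
    f=get_ft_force(); print('F',np.round(f,1))
E
python3 - <<'E'
from h import *
grab(0.5128,.1721,.0238)
p=place_xy(); move_pose([p[0],p[1],.175],down(np.pi/2+CAR[2])); 
im,_,_=snap('h1'); cv2.imwrite('pics/h1b.png',cv2.resize(im[:,:,::-1],(800,600),interpolation=cv2.INTER_CUBIC)); print(get_time(),get_tcp_pos())
E
```

```text
grip 0.6335012989298725 6.0
F [-0.2  0.2 -4.5]
7.7167 [0.60121368 0.01166977 0.17384753]
```

View pics/h1b.png

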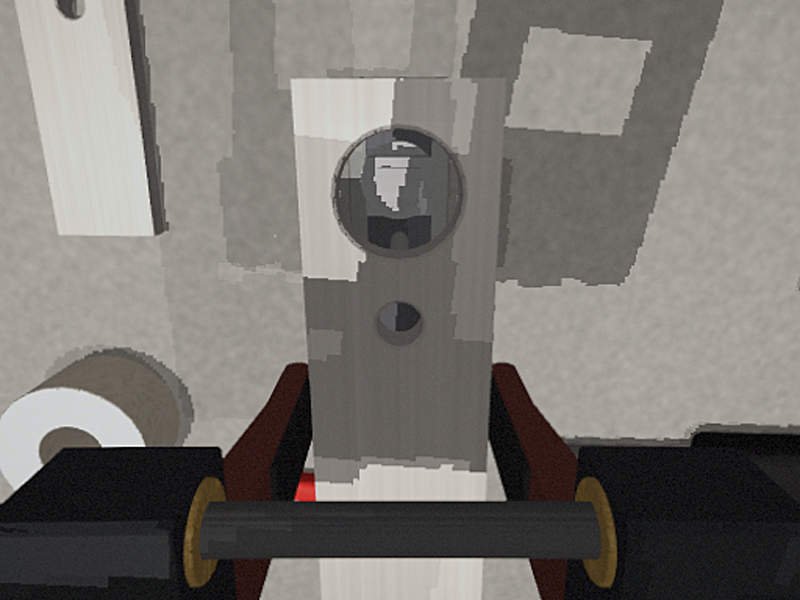

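```bash
cat >> h.py <<'E'
def overlay(name,out,car=CAR,off=(0,0),crop=(190,70,330,240),f=4,zt=None):
    d=np.load(f'pics/{name}.npz'); im=cv2.imread(f'pics/{name}.png'); u0,v0,u1,v1=crop
    im=cv2.resize(im[v0:v1,u0:u1],None,fx=f,fy=f,interpolation=cv2.INTER_CUBIC)
    tp=d['p']; M=R.from_quat(np.r_[d['q'][1:],d['q'][0]]).as_matrix()
    def dr(W,c):
        U=(w2pix('wrist',W,d['p'],d['q'])+.5-[u0,v0])*f; cv2.polylines(im,[np.round(U*8).astype(int)],False,c,1,cv2.LINE_AA,3)
    c,s=np.cos(car[2]),np.sin(car[2]); Rc=np.array([[c,-s,0],[s,c,0],[0,0,1]])
    C=lambda P:np.array(P)@Rc.T+[car[0],car[1],0]
    box=lambda a,b,z:C([(-a,-b,z),(a,-b,z),(a,b,z),(-a,b,z),(-a,-b,z)])
    t=np.linspace(0,2*np.pi,60); circ=lambda x,y,r,z:np.c_[x+r*np.cos(t),y+r*np.sin(t),0*t+z]
    dr(box(.007,.008,.138),(0,255,0)); dr(box(.0105,.012,.134),(0,255,255)); dr(C(circ(0,0,.016,.103)),(255,0,0)); dr(C(circ(.038,0,.005,.10)),(255,0,255)); dr(C([(.038,0,.03),(.038,0,.108)]),(255,0,255))
    # held plate (tool frame): top surface z_tool=-.011 (tcp 3mm above underside)
    tw=lambda P:np.array(P)@M.T+tp
    for y,r in((-.065,.018),(-.027,.007)): dr(tw(circ(0+off[1],y-off[0],r,-.011)),(0,0,255))
    dr(tw([(-.028,-.095-off[0],-.011),(.028,-.095-off[0],-.011)]),(0,0,255))
    cv2.imwrite(f'pics/{out}.png',im); print(im.shape)
E
python3 -c "
from h import *
overlay('h1','h1o')
d=np.load('pics/h1.npz');print(d['p'],place_xy(),R.from_quat(np.r_[d['q'][1:],d['q'][0]]).as_matrix().round(4))"
```

```text
(680, 560, 3)
[0.60114122 0.01098955 0.17338239] [0.60223006 0.01093091] [[-9.95e-02  9.95e-01 -3.20e-03]
 [ 9.95e-01  9.95e-02  4.00e-04]
 [ 8.00e-04 -3.10e-03 -1.00e+00]]
```

View pics/h1o.png

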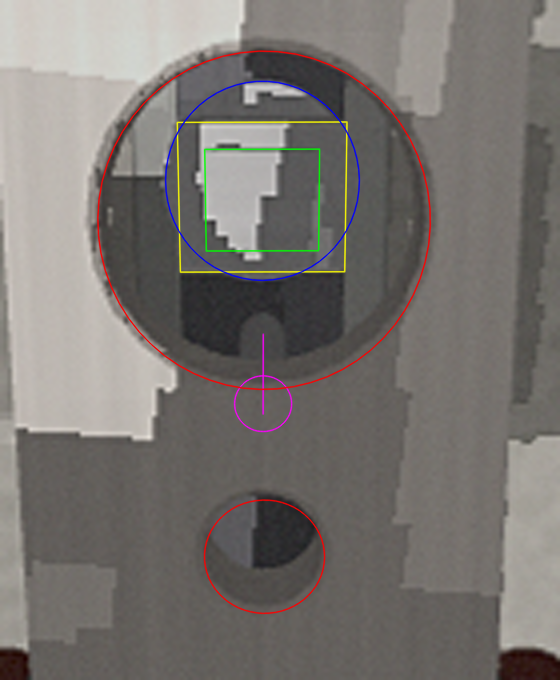

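```bash
python3 - <<'E'
from h import *
wait(.3); print(get_tcp_pos(),place_xy())
snap('h2'); overlay('h2','h2o')
im=cv2.imread('pics/h2.png')[70:240,190:330]; im=cv2.resize(im,None,fx=4,fy=4,interpolation=cv2.INTER_NEAREST)
im=np.clip((im/255.)**.5*255,0,255).astype(np.uint8)
cv2.imwrite('pics/h2z.png',np.hstack([im[:600],cv2.imread('pics/h2o.png')[:600]])[:, :1120][:, :]); 
cv2.imwrite('pics/h2z.png',im[:600])
E
```

```text
[0.60206278 0.0118758  0.17518359] [0.60223006 0.01093091]
(680, 560, 3)
```

View pics/h2z.png

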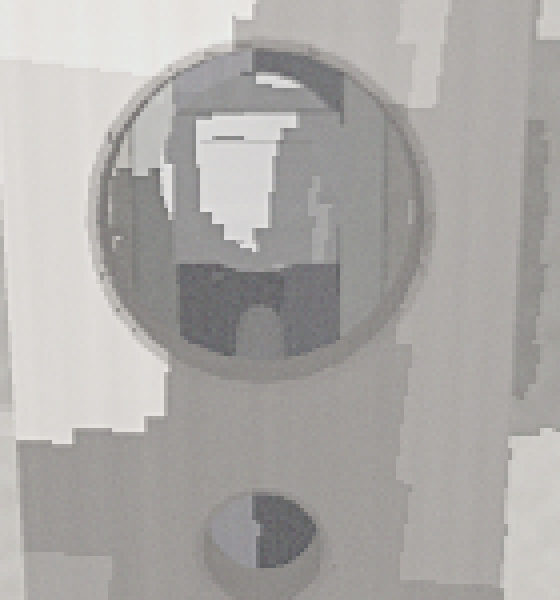

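View pics/h2o.png

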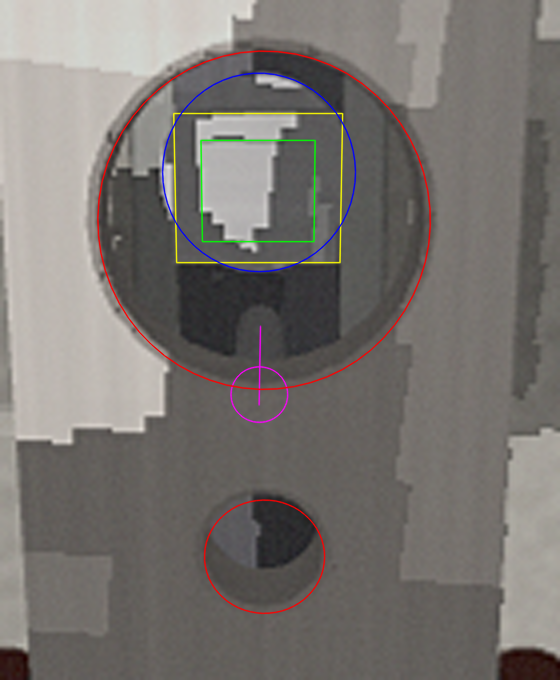

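```bash
python3 - <<'E'
from h import *
print(np.array([get_tcp_pos() for _ in range(6)]).round(5)); print(get_time())
p=place_xy((.0005,-.0003)); movel([p[0],p[1],.165],v=.1)
print(p,np.array([get_tcp_pos() for _ in range(4)]).round(5))
r=movel([p[0],p[1],.108],v=.1,until_force=12); print(r,get_tcp_pos(),get_ft_force(),get_time())
r=movel([p[0],p[1],.036],v=.1,until_force=12); print(r,get_tcp_pos(),get_ft_force(),get_time())
E
```

```text
[[0.60214 0.01167 0.17523]
 [0.60214 0.01167 0.17523]
 [0.60214 0.01167 0.17523]
 [0.60214 0.01167 0.17523]
 [0.60214 0.01167 0.17523]
 [0.60214 0.01167 0.17523]]
8.0667
[0.60275771 0.01068275] [[0.60209 0.01083 0.16438]
 [0.60209 0.01083 0.16438]
 [0.60209 0.01083 0.16438]
 [0.60209 0.01083 0.16438]]
False [0.60314911 0.01066146 0.10827068] [ 0.0534329   0.04097765 -3.64225018] 9.0333
False [0.6032723  0.01068678 0.0364071 ] [ 1.01252699  0.39201639 -3.86435952] 9.9
```

```bash
cat >> h.py <<'E'
def release(p,ztarget):
    r=movel([p[0],p[1],ztarget+.0015],v=.05,until_force=6); print('contact',r,get_tcp_pos().round(4),get_ft_force().round(1))
    command_gripper(.80); 
    t=get_tcp_pos(); movel([t[0],t[1],.19],v=.25); print(get_time())
E
python3 - <<'E'
from h import *
p=place_xy((.0005,-.0003)); release(p,.0315)
move_pose([.57,.29,.19],down(np.pi/2-.02)); wait(.15); snap('wE1')
im=cv2.imread('pics/wE1.png'); cv2.imwrite('pics/wE1b.png',cv2.resize(im,(800,600),interpolation=cv2.INTER_CUBIC)); print(get_time())
s=read_camera('scene');cv2.imwrite('pics/s1.png',s[120:320,80:400,::-1].repeat(2,0).repeat(2,1))
E
```

```text
contact False [0.6034 0.0107 0.0336] [ 1.2 -0.6 -2.8]
11.3833
12.6667
```

View pics/wE1b.png

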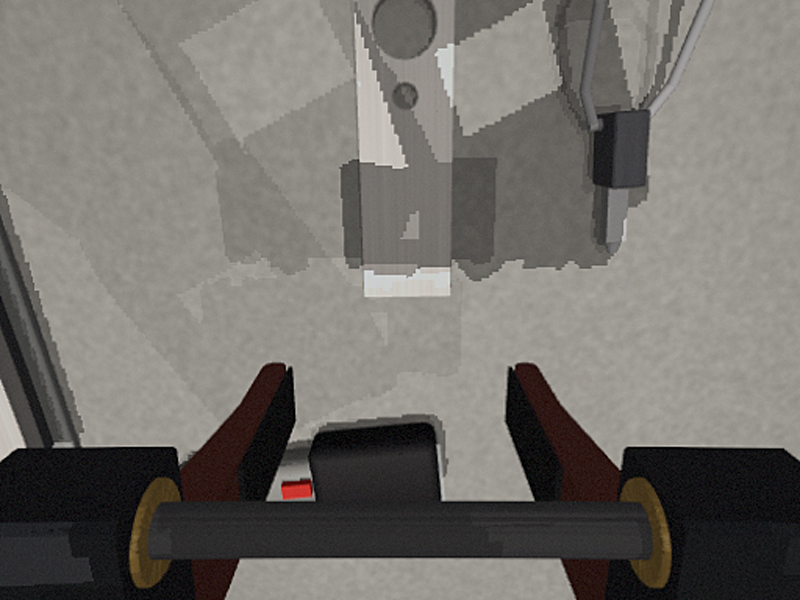

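View pics/s1.png

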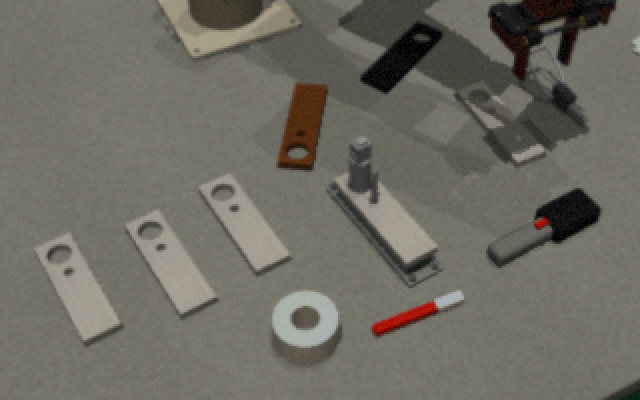

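Plate D sits flat on the rail. In the wrist view, plate E has its bore at (404,25), hole at (404.5,96) and far corners at (364,297) and (450,295.5).

```bash
python3 - <<'E'
from h import *
cv=lambda u,v:(u*.64-.5,v*.64-.5)
x,r=fit('wE1',PL,dict(bl=cv(364.5,297),br=cv(450.5,295.5),hole=cv(404.5,96),bore=cv(404,25)),[.5,.3,-.05]); print(x,r)
grab(*x)
p=place_xy((.0005,-.0003)); move_pose([p[0],p[1],.175],down(np.pi/2+CAR[2])); wait(.25)
snap('h3'); overlay('h3','h3o'); print(get_time(),get_tcp_pos(),p)
E
```

```text
[ 0.49356576  0.29355655 -0.00586757] {'bl': [0.2, 0.2], 'br': [-0.2, 0.3], 'hole': [0.2, 0.4], 'bore': [-0.1, -0.8]}
grip 0.6345313189550057 14.8333
F [-0.5 -0.  -4.3]
(680, 560, 3)
17.1917 [0.60270912 0.01166538 0.17511773] [0.60275771 0.01068275]
```

View pics/h3o.png

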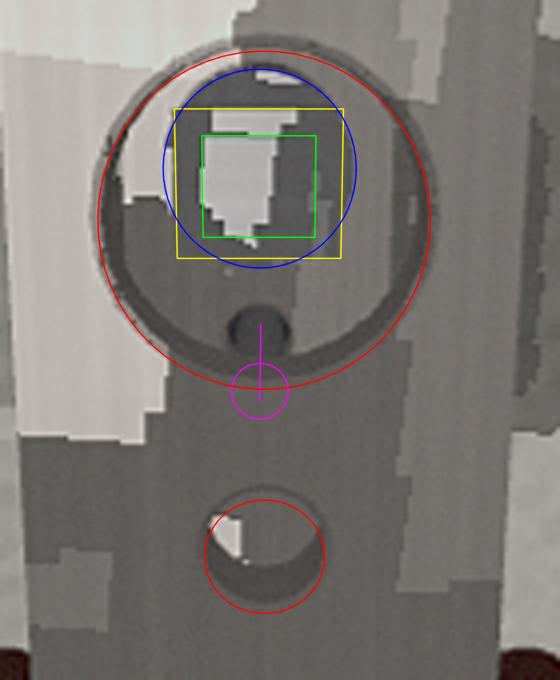

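```bash
cat >> h.py <<'E'
def lower(off,n):
    p=place_xy(off); zt=.003+.030+.014*n
    movel([p[0],p[1],.165],v=.1)
    for z in (.108,zt+.004):
        r=movel([p[0],p[1],z],v=.1,until_force=12); print(r,get_tcp_pos().round(4),get_ft_force().round(1))
        if r: return False
    release(p,zt-.0015); return True
E
python3 - <<'E'
from h import *
ok=lower((.0010,0),1)
if ok:
    move_pose([.57,-.17,.19],down(np.pi/2+.08)); wait(.15); snap('wC2')
    im=cv2.imread('pics/wC2.png'); cv2.imwrite('pics/wC2b.png',cv2.resize(im,(800,600),interpolation=cv2.INTER_CUBIC)); print(get_time())
E
```

```text
False [0.6036 0.011  0.1083] [-0.4 -0.  -3.9]
False [0.6036 0.011  0.0512] [-0.3 -0.4 -4. ]
contact False [0.6039 0.011  0.0476] [ 0.3  0.4 -2.9]
20.3083
21.275
```

View pics/wC2b.png

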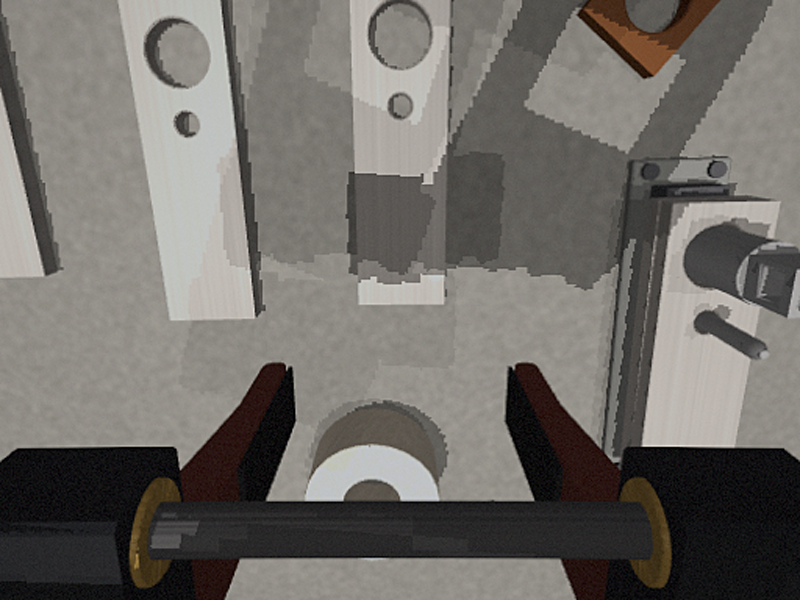

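The second plate is stacked. Plate C: bore (400,35), hole (400,105.5), far corners (358.5,305) and (445,304). Plate B: bore (177,53), hole (187,124), corners (169,321) and (257,318).

```bash
python3 - <<'E'
from h import *
cv=lambda u,v:(u*.64-.5,v*.64-.5)
x,r=fit('wC2',PL,dict(bl=cv(358.5,305),br=cv(445.,304),hole=cv(400,105.5),bore=cv(400,35)),[.5,-.17,.05]); print(x,r)
xb,r=fit('wC2',PL,dict(bl=cv(169,321),br=cv(257,318),hole=cv(187,124),bore=cv(177.5,53)),[.5,-.3,.05]); print(xb,r); np.save('xb.npy',xb)
print(pix2w('wrist',[cv(372,490)],.05,**{k:np.load('pics/wC2.npz')[k] for k in 'pq'}))
grab(*x)
p=place_xy((.0007,0)); move_pose([p[0],p[1],.175],down(np.pi/2+CAR[2])); wait(.25)
snap('h4'); overlay('h4','h4o'); print(get_time(),get_tcp_pos(),p)
E
```

```text
[ 0.49882174 -0.17373359  0.08868983] {'bl': [0.4, -0.1], 'br': [-0.4, 0.1], 'hole': [0.2, 0.5], 'bore': [-0.2, -0.5]}
[ 0.51923534 -0.29832037  0.10118195] {'bl': [0.9, -0.5], 'br': [-0.9, 0.3], 'hole': [0.1, 0.0], 'bore': [-0.1, 0.1]}Traceback (most recent call last):
  File "<stdin>", line 5, in <module>
TypeError: pix2w() got an unexpected keyword argument 'p'
```

```bash
python3 - <<'E'
from h import *
d=np.load('pics/wC2.npz'); print(pix2w('wrist',[(372*.64,490*.64)],.05,d['p'],d['q']))
grab(0.49882,-0.17373,0.0887)
p=place_xy((.0007,0)); move_pose([p[0],p[1],.175],down(np.pi/2+CAR[2])); wait(.25)
snap('h4'); overlay('h4','h4o'); print(get_time(),get_tcp_pos(),p)
E
```

```text
[[ 0.71128574 -0.17484856  0.05      ]]
grip 0.6327891977809065 23.3833
F [-0.7  0.5 -2.2]
(680, 560, 3)
25.4417 [0.60273654 0.00980823 0.17523078] [0.60292651 0.01100135]
```

View pics/h4o.png

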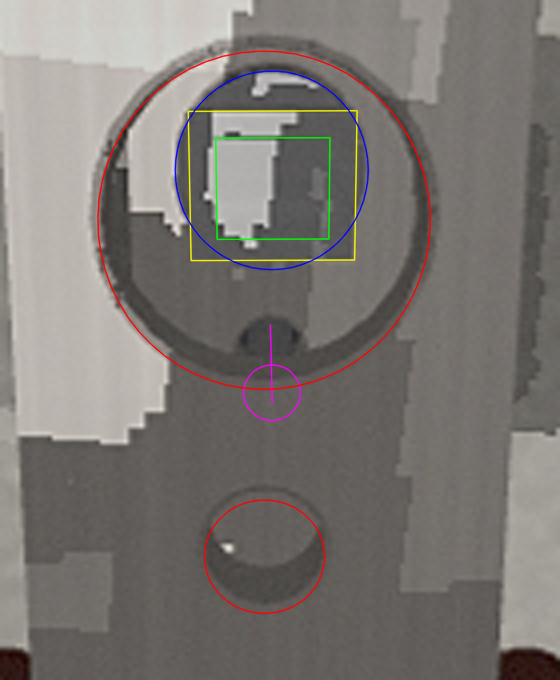

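```bash
python3 - <<'E'
from h import *
ok=lower((.0009,0),2)
if ok:
    xb=np.load('xb.npy')
    move_pose([xb[0]+.065,xb[1],.19],down(np.pi/2+.09)); wait(.15); snap('wB2')
    im=cv2.imread('pics/wB2.png'); cv2.imwrite('pics/wB2b.png',cv2.resize(im,(800,600),interpolation=cv2.INTER_CUBIC)); print(get_time())
E
```

```text
False [0.6035 0.011  0.1082] [-0.4  0.9 -3.1]
False [0.6033 0.011  0.065 ] [ 0.9 -0.1 -2.8]
contact False [0.6038 0.011  0.0616] [ 1.  -0.4 -2.1]
28.3667
29.75
```

View pics/wB2b.png

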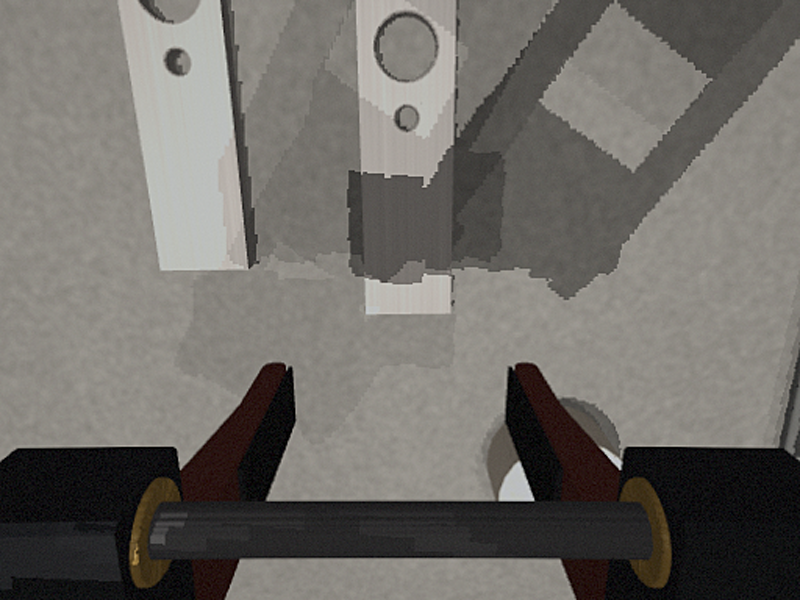

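Plate B: bore (406,47), hole (405.5,118), corners (366,314) and (451.5,313.5).

```bash
python3 - <<'E'
from h import *
cv=lambda u,v:(u*.64-.5,v*.64-.5)
x,r=fit('wB2',PL,dict(bl=cv(366,314.5),br=cv(451.5,313.5),hole=cv(405.5,118),bore=cv(406,47)),[.52,-.3,.1]); print(x,r)
xa,r=fit('wB2',PL,dict(bl=cv(160,271),br=cv(248,269.5),hole=cv(178,62)),[.5,-.43,.05]); print(xa,r); np.save('xa.npy',xa)
grab(*x)
p=place_xy((.0009,0)); move_pose([p[0],p[1],.175],down(np.pi/2+CAR[2])); wait(.25)
snap('h5'); overlay('h5','h5o'); print(get_time(),get_tcp_pos(),p)
E
```

```text
[ 0.51946671 -0.29856357  0.10682467] {'bl': [0.2, -0.1], 'br': [-0.4, -0.3], 'hole': [0.5, 0.1], 'bore': [-0.3, 0.1]}
[ 0.50192778 -0.43177522  0.10117351] {'bl': [0.1, -0.3], 'br': [-0.0, 0.1], 'hole': [-0.1, 0.1]}
grip 0.6336867066086079 31.85
F [ 0.   0.9 -2.6]
(680, 560, 3)
34.2667 [0.60318003 0.01009511 0.17509913] [0.60312549 0.01102148]
```

View pics/h5o.png

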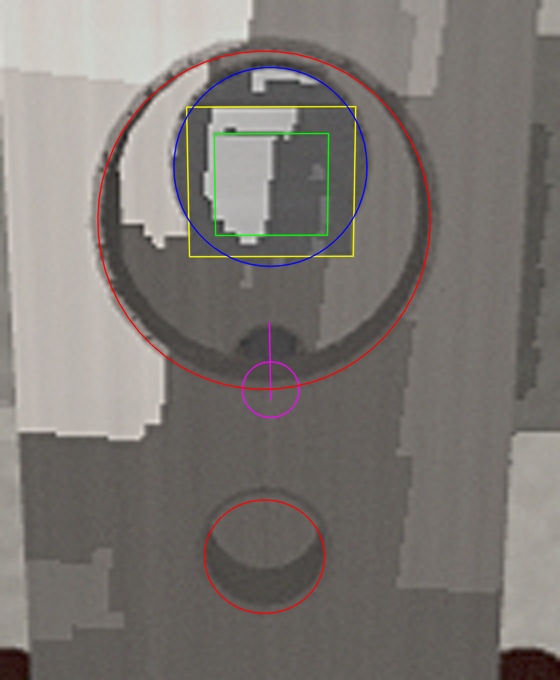

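```bash
python3 - <<'E'
from h import *
ok=lower((.0008,0),3)
if ok:
    xb=np.load('xa.npy')
    move_pose([xb[0]+.065,xb[1],.19],down(np.pi/2+.09)); wait(.15); snap('wA2')
    im=cv2.imread('pics/wA2.png'); cv2.imwrite('pics/wA2b.png',cv2.resize(im,(800,600),interpolation=cv2.INTER_CUBIC)); print(get_time())
E
```

```text
False [0.6034 0.011  0.1082] [ 0.3  0.4 -1.9]
False [0.603  0.011  0.0789] [-0.2 -0.1 -2.4]
contact False [0.6036 0.011  0.0755] [ 0.7 -0.  -2. ]
36.9917
38.825
```

View pics/wA2b.png

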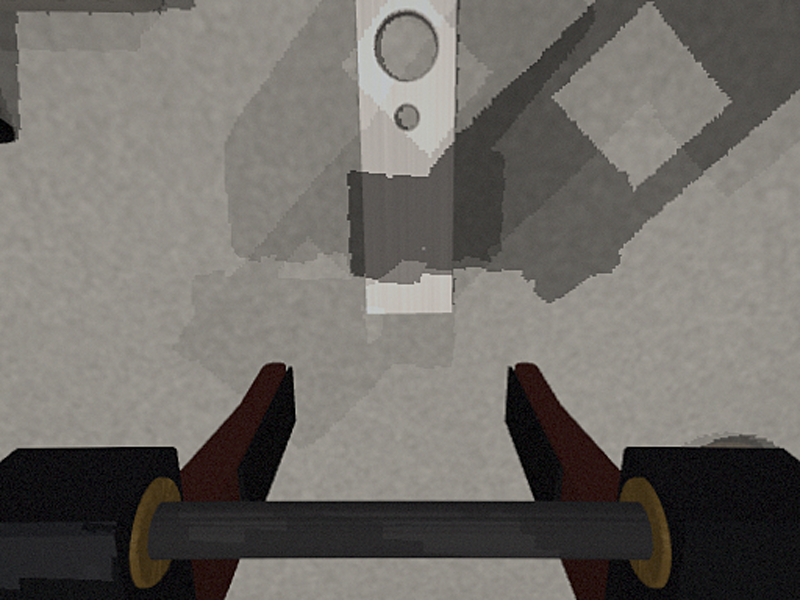

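```bash
python3 - <<'E'
from h import *
cv=lambda u,v:(u*.64-.5,v*.64-.5)
x,r=fit('wA2',PL,dict(bl=cv(367,314.5),br=cv(452,313.5),hole=cv(406,117.5),bore=cv(406.5,46)),[.5,-.43,.1]); print(x,r)
grab(*x)
p=place_xy((.0009,0)); move_pose([p[0],p[1],.175],down(np.pi/2+CAR[2])); wait(.25)
snap('h6'); overlay('h6','h6o'); print(get_time(),get_tcp_pos(),p)
E
```

```text
[ 0.50211877 -0.43198734  0.10776056] {'bl': [0.0, -0.3], 'br': [-0.2, -0.6], 'hole': [0.5, 0.2], 'bore': [-0.3, 0.5]}
grip 0.6354202058153925 40.925
F [-0.7  0.1 -2.9]
(680, 560, 3)
43.7917 [0.60318066 0.01038916 0.17501529] [0.60312549 0.01102148]
```

View pics/h6o.png

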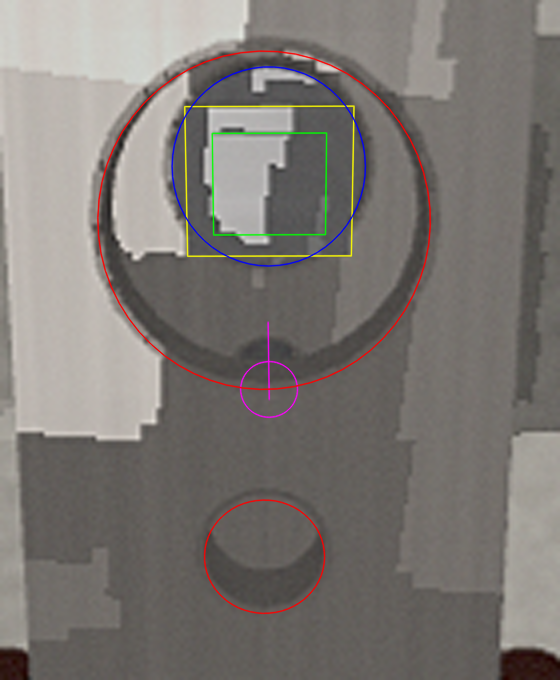

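```bash
python3 - <<'E'
from h import *
p=place_xy((.0008,0)); movel([p[0],p[1],.165],v=.1)
r=movel([p[0],p[1],.108],v=.1,until_force=12); print(r,get_tcp_pos())
r=movel([p[0],p[1],.0935],v=.08,until_force=12); print(r,get_tcp_pos())
if not r:
    release(p,.0875)
    move_pose([.57,.40,.22],down(np.pi/2)); wait(.15); snap('wP1')
    im=cv2.imread('pics/wP1.png'); cv2.imwrite('pics/wP1b.png',cv2.resize(im,(800,600),interpolation=cv2.INTER_CUBIC)); print(get_time())
    for n in('scene','side'):cv2.imwrite(f'pics/{n}2.png',cv2.resize(read_camera(n)[100:300,170:430,::-1],None,fx=3,fy=3,interpolation=cv2.INTER_CUBIC))
E
```

```text
False [0.60341575 0.01103489 0.10825433]
False [0.60268709 0.01101527 0.09295757]
contact False [0.6031 0.011  0.089 ] [-0.5 -0.5 -2.8]
46.35
48.0083
```

View pics/wP1b.png

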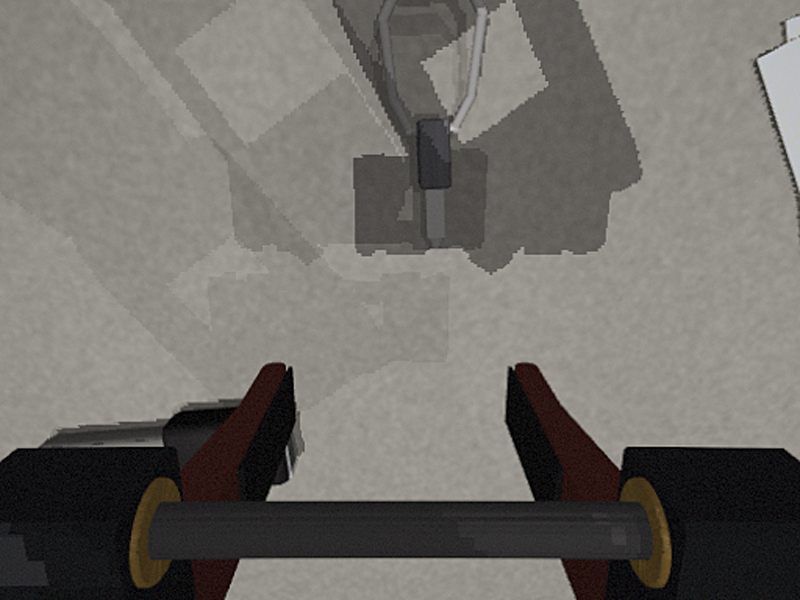

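View pics/scene2.png

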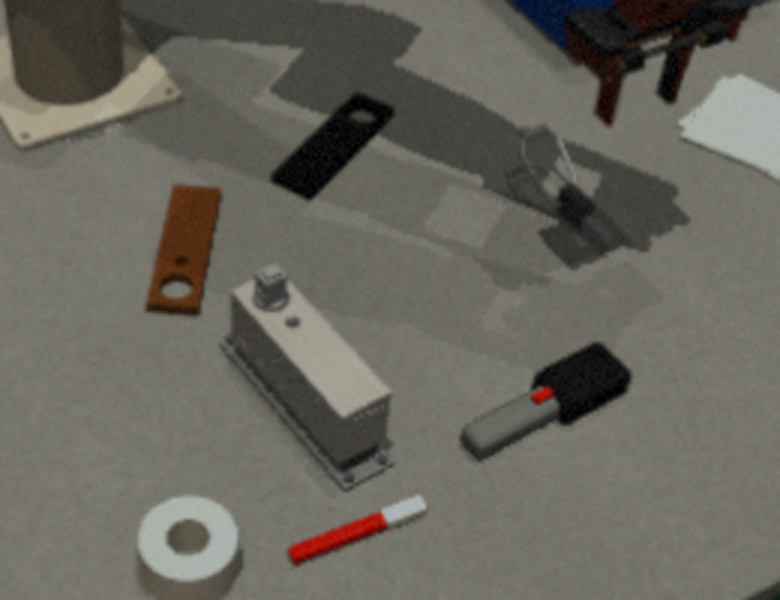

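View pics/side2.png

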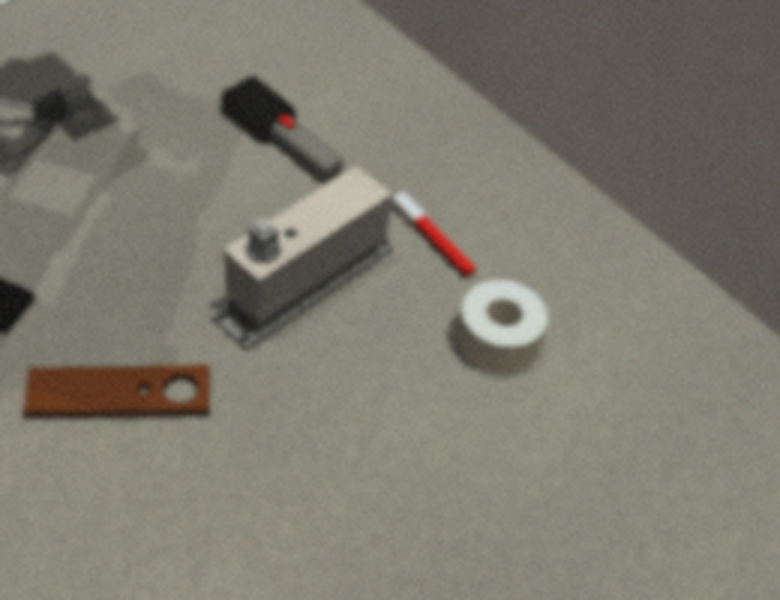

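All five plates are stacked flat. The linchpin head is at (434,152) and its tip at (435,245) in the wrist view. Zooming in.

```bash
python3 - <<'E'
import cv2,numpy as np
a=cv2.imread('pics/wP1.png')[70:165,230:330]; a=cv2.resize(a,None,fx=6,fy=6,interpolation=cv2.INTER_CUBIC)
cv2.imwrite('pics/wP1z.png',np.clip((a/255.)**.6*255,0,255).astype(np.uint8))
E
```

```text
(no output)
```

View pics/wP1z.png

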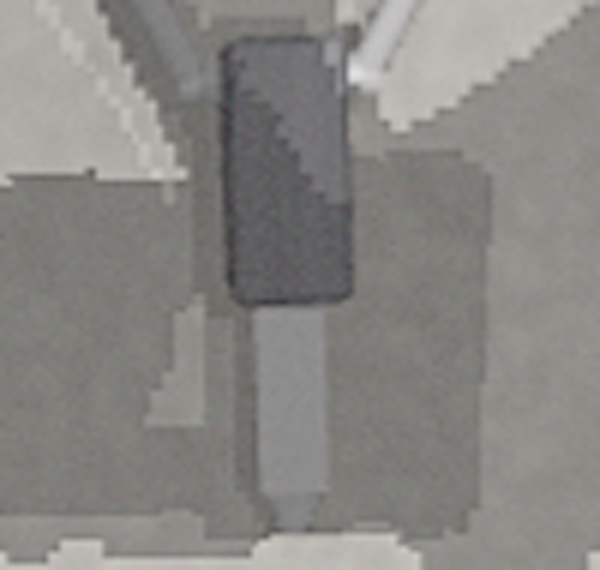

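```bash
python3 - <<'E'
from h import *
cv=lambda u,v:(u/6+230-.5,v/6+70-.5)
LP=dict(a=(-.042,-.010,.035),b=(-.042,.010,.035),c=(0,-.01,.035),d=(0,.01,.035),e=(.034,-.006,.019),f=(.034,.006,.019),t=(.042,0,.013))
print(fit('wP1',LP,dict(a=cv(221,37),b=cv(345,37),c=cv(232,303),d=cv(354,303),e=cv(260,492),f=cv(327,492),t=cv(292,528)),[.5,.41,0]))
E
```

```text
(array([0.52018224, 0.42131007, 0.04878732]), {'a': [0.0, 0.1], 'b': [0.4, -1.1], 'c': [-0.0, 0.8], 'd': [-0.2, -0.3], 'e': [-0.2, 0.4], 'f': [-0.1, -0.2], 't': [0.0, 0.4]})
```

```bash
python3 - <<'E'
from h import *
yaw=.0488; x,y=.52018-.016*np.cos(yaw),.42131-.016*np.sin(yaw)
q=down(np.pi/2+yaw)
move_pose([x,y,.09],q); command_gripper(.6); movel([x,y,.003],v=.08); wait(.2); print(get_tcp_pos(),(x,y))
command_gripper(0.); wait(.2); print('grip',get_grip_width(),get_tcp_pos(),get_time())
movel([x,y,.2],v=.12)
p=place_xy((0,.016+.080),lx=0); print(p)
move_pose([p[0],p[1],.2],down(CAR[2])); wait(.3); print(get_tcp_pos(),get_joint_pos(),get_time())
snap('wP2'); im=cv2.imread('pics/wP2.png'); cv2.imwrite('pics/wP2b.png',cv2.resize(im,(800,600),interpolation=cv2.INTER_CUBIC))
for n in('scene','side'):cv2.imwrite(f'pics/{n}3.png',cv2.resize(read_camera(n)[80:280,190:400,::-1],None,fx=3,fy=3,interpolation=cv2.INTER_CUBIC))
E
```

```text
[0.50445883 0.42076062 0.00354449] (np.float64(0.5041990477394624), np.float64(0.42052950986782645))
grip 0.22527480075925374 [0.50419059 0.42052272 0.00300438] 51.5
[0.52789958 0.0999027 ]
[0.52792915 0.10056042 0.19992712] [1.66069598e-01 3.24747332e-01 1.84251377e+00 2.48859001e-05
 9.74382851e-01 6.38733564e-02] 54.8167
```

View pics/wP2b.png

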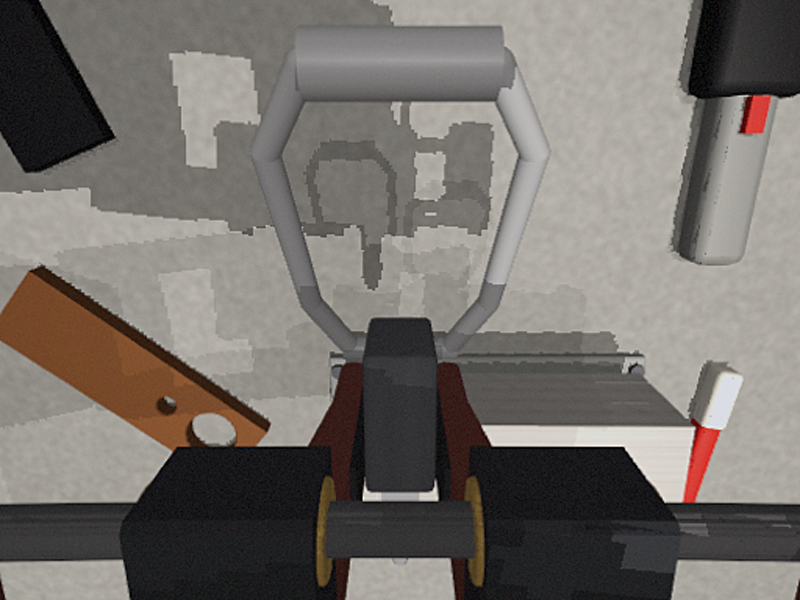

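View pics/scene3.png

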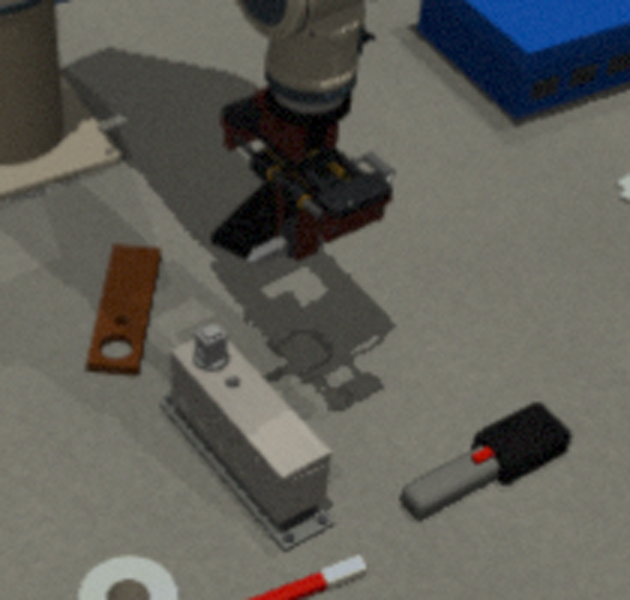

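View pics/side3.png

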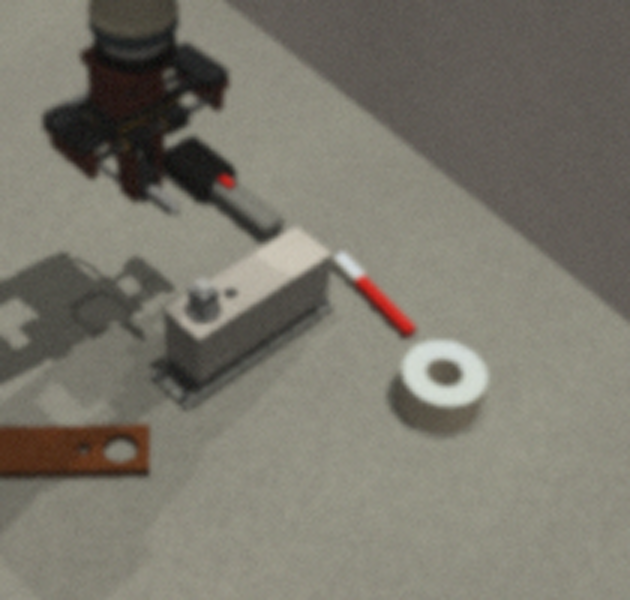

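```bash
python3 - <<'E'
from h import *
d=np.load('pics/wP2.npz'); M=R.from_quat(np.r_[d['q'][1:],d['q'][0]]).as_matrix()
# linchpin local (x,y,zbench)-> tool: tool y = x+.016, tool x: lin y ; tool z=.003-z
def t(P): return np.array([P[1],P[0]+.016,.003-P[2]])
# ring pivot at x=-.036
for n,P in dict(a=(-.042,-.01,.035),b=(-.042,.01,.035),c=(0,-.01,.035),d=(0,.01,.035),bar=(-.117,0,.013+.034)).items():
    print(n,(w2pix('wrist',M@t(P)+d['p'],d['p'],d['q'])[0]+.5)/.64)
E
python3 -c "
import cv2,numpy as np
a=cv2.imread('pics/wP2.png')[190:380,200:310]
a=cv2.resize(a,None,fx=3.1,fy=3.1,interpolation=cv2.INTER_CUBIC)
cv2.imwrite('pics/wP2z.png',np.clip((a/255.)**.6*255,0,255).astype(np.uint8))"
```

```text
a [361.07157075 359.18097358]
b [437.4913267  359.05541528]
c [364.25733742 496.63974737]
d [434.7865427  496.49984997]
bar [398.64253235  32.33811589]
```

View pics/wP2z.png

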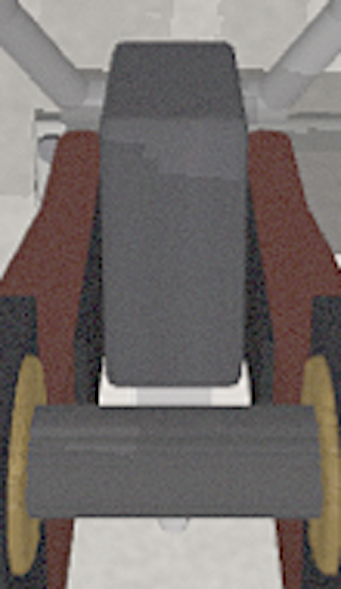

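```bash
python3 - <<'E'
from h import *
g=.0148
def P(d,z=.110):
    p=place_xy((0,g+d),lx=0); return [p[0],p[1],z]
movel(P(.080),v=.12); wait(.2); print(get_tcp_pos(),P(.08))
f0=get_ft_force()
r=movel(P(.052),v=.08,until_force=8); print(r,get_tcp_pos(),(get_ft_force()-f0).round(1))
if not r:
    r=movel(P(.044),v=.03,until_force=8); print(r,get_tcp_pos(),(get_ft_force()-f0).round(1))
for n in('scene','side'):cv2.imwrite(f'pics/{n}4.png',cv2.resize(read_camera(n)[80:280,190:400,::-1],None,fx=3,fy=3,interpolation=cv2.INTER_CUBIC))
print(get_time())
E
```

```text
[0.52856625 0.09879866 0.11077803] [np.float64(0.5280203340225816), np.float64(0.09870879331840121), 0.11]
False [0.53087261 0.07018779 0.10999459] [ 0.1 -0.1 -0.5]
False [0.5316282  0.06285491 0.10997429] [ 0.5 -0.7  0. ]
57.0833
```

View pics/scene4.png

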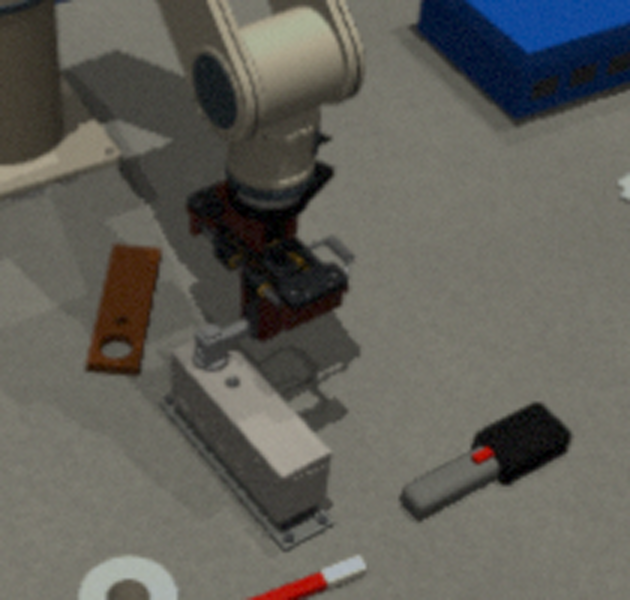

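View pics/side4.png

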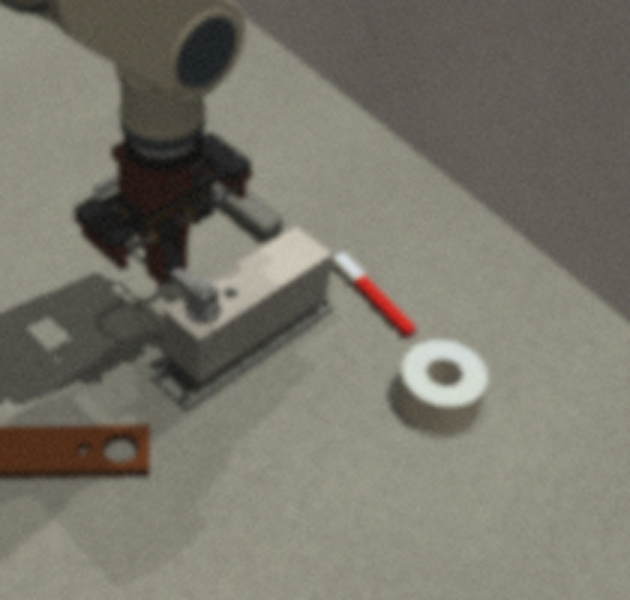

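Tip is entering the hole (the tip has reached the shaft, with no force). I'll push on under force watch.

```bash
python3 - <<'E'
from h import *
g=.0148
def P(d,z=.110):
    p=place_xy((0,g+d),lx=0); return [p[0],p[1],z]
f0=get_ft_force()
for d in (.036,.026,.016,.0125,.0105):
    r=movel(P(d),v=.03,until_force=12); print(d,r,get_tcp_pos().round(4),np.round(P(d),4),(get_ft_force()-f0).round(1),get_time())
    if r: break
snap('wP3'); im=cv2.imread('pics/wP3.png'); cv2.imwrite('pics/wP3b.png',cv2.resize(im,(800,600),interpolation=cv2.INTER_CUBIC))
for n in('scene','side'):cv2.imwrite(f'pics/{n}5.png',cv2.resize(read_camera(n)[80:280,190:400,::-1],None,fx=3,fy=3,interpolation=cv2.INTER_CUBIC))
E
```

```text
0.036 False [0.5325 0.0547 0.11  ] [0.5324 0.0549 0.11  ] [ 0.3 -0.3 -1.9] 57.5
0.026 False [0.5335 0.0448 0.11  ] [0.5335 0.045  0.11  ] [-0.1  0.4 -1.3] 57.9833
0.016 False [0.5345 0.0348 0.11  ] [0.5345 0.035  0.11  ] [-0.7  0.3 -0.9] 58.4667
0.0125 False [0.5348 0.0314 0.11  ] [0.5348 0.0316 0.11  ] [ 0.7  1.  -0.7] 58.7333
0.0105 False [0.5348 0.0313 0.11  ] [0.535  0.0296 0.11  ] [-0.9 11.7 -0.1] 58.9833
```

View pics/scene5.png

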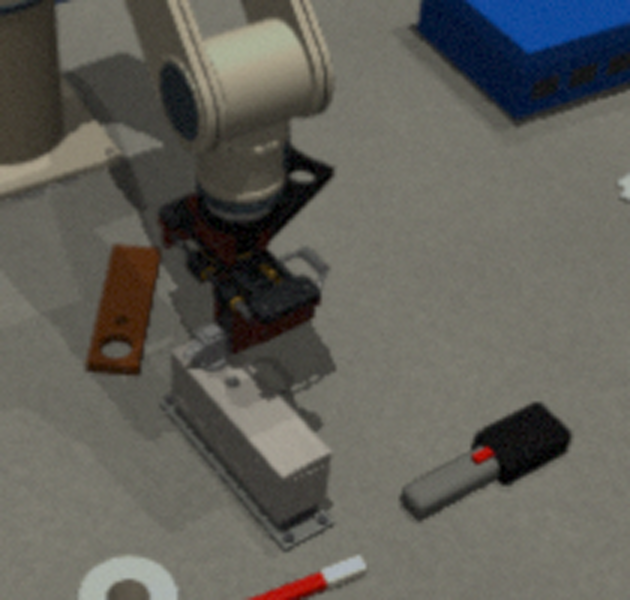

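View pics/wP3b.png

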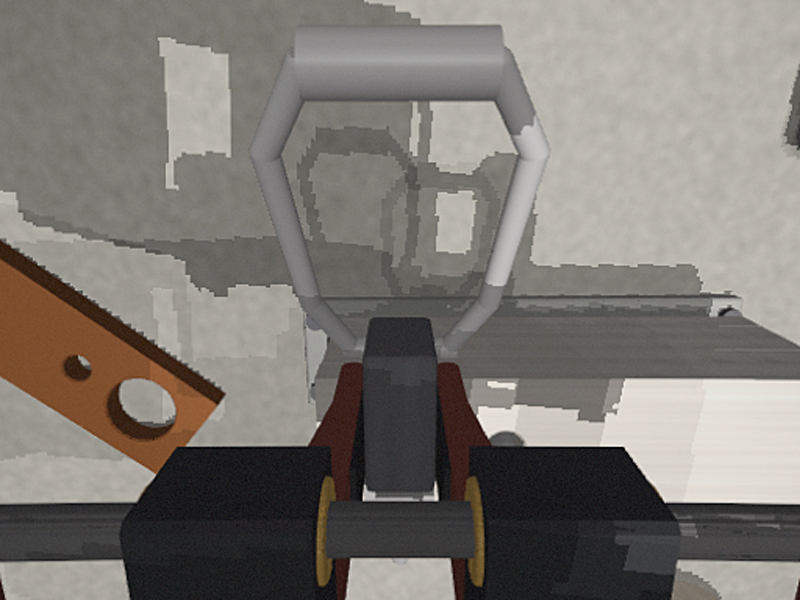

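The shoulder contacts at the expected depth with 12 N, so it is home. Releasing; I'll work out the ring angle from the bar pixel (399,63).

```bash
python3 - <<'E'
from h import *
d=np.load('pics/wP3.npz'); M=R.from_quat(np.r_[d['q'][1:],d['q'][0]]).as_matrix()
for a in (2.75,2.65,2.55,2.45):
    P=np.array([0,-.036-0+.0148+.088*np.cos(a),-.010-.088*np.sin(a)])
    for s in(-.017,.017): print(a,(w2pix('wrist',M@(P+[s,0,0])+d['p'],d['p'],d['q'])[0]+.5)/.64)
t=get_tcp_pos(); command_gripper(.42); wait(.1)
movel([t[0],t[1],.23],v=.12); wait(.2)
snap('wP4'); im=cv2.imread('pics/wP4.png'); cv2.imwrite('pics/wP4b.png',cv2.resize(im,(800,600),interpolation=cv2.INTER_CUBIC))
for n in('scene','side'):cv2.imwrite(f'pics/{n}6.png',cv2.resize(read_camera(n)[120:270,200:360,::-1],None,fx=4,fy=4,interpolation=cv2.INTER_CUBIC))
print(get_time())
E
```

```text
2.75 [312.68385858  23.89912584]
2.75 [484.53364119  23.76257876]
2.65 [307.18014315  37.80638273]
2.65 [489.99872808  37.65502148]
2.55 [301.60169603  58.85372715]
2.55 [495.55885471  58.68310233]
2.45 [296.11163206  87.695423  ]
2.45 [501.05519764  87.50037808]
61.225
```

View pics/wP4b.png

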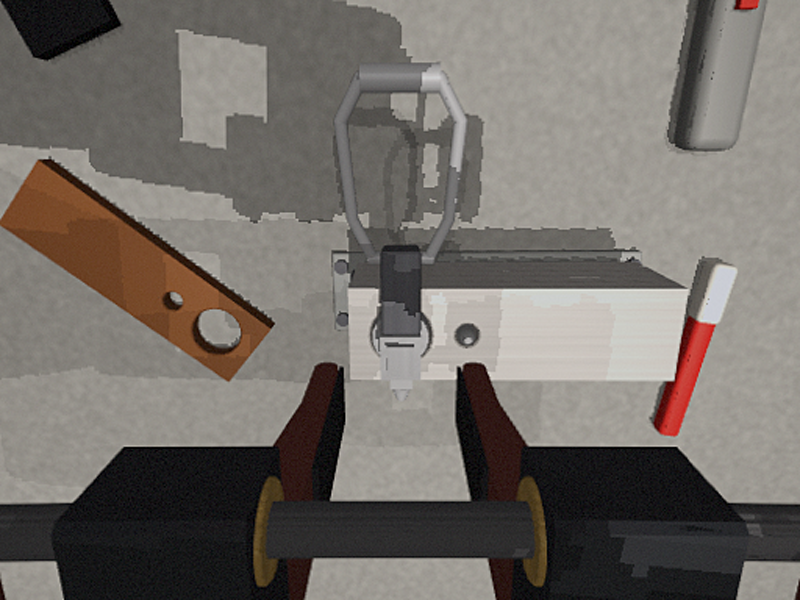

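View pics/scene6.png

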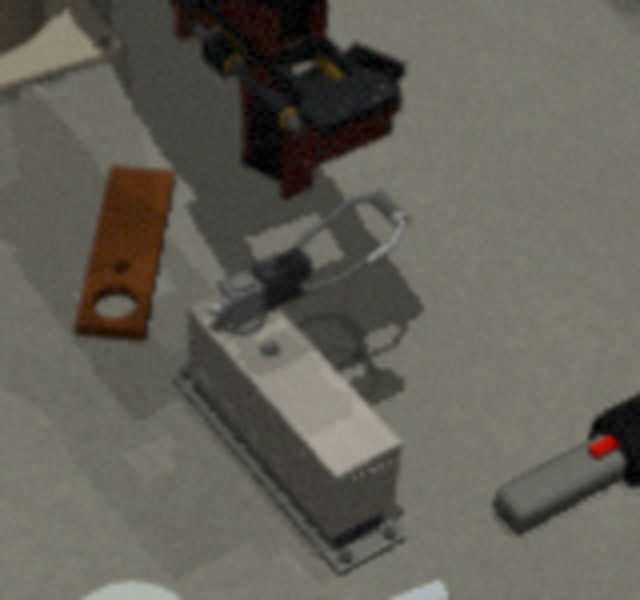

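View pics/side6.png

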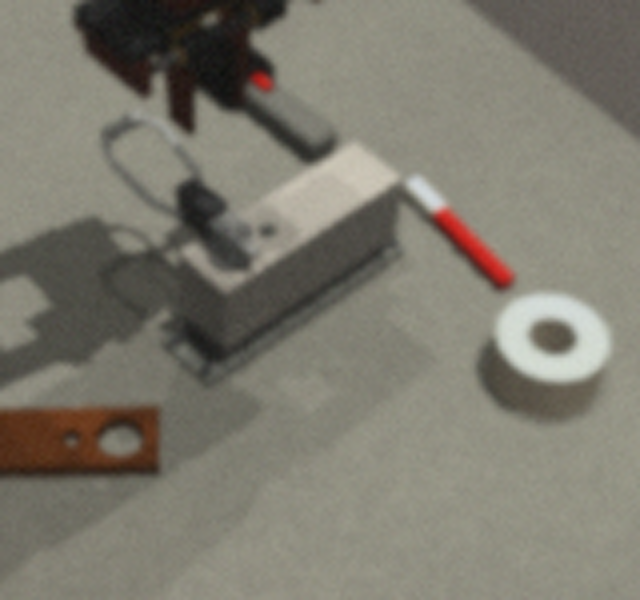

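Seen from above, the linchpin is in the hole with its shoulder on the flat, its tip protruding (400,395) and its ring back (bar at (400,77), ~2.5 rad). Swinging the ring with shut fingers, pushing the bar from behind.

```bash
cat >> h.py <<'E'
def CW(y,z,x=0):
    p=place_xy((0,y),lx=x); return [p[0],p[1],z]
bar=lambda a:(.048-.088*np.cos(a),.120+.088*np.sin(a))
E
python3 - <<'E'
from h import *
command_gripper(0.)
movel(CW(.10,.25),v=.2); y,z=bar(2.5)
movel(CW(y+.033,.25),v=.2); movel(CW(y+.033,z-.009),v=.15); wait(.1); f0=get_ft_force()
print(get_tcp_pos(),get_time())
for a in np.arange(2.5,1.39,-.15):
    y,z=bar(a); r=movel(CW(y+.016,z-.008),v=.08,until_force=10)
    print(round(a,2),r,(get_ft_force()-f0).round(1))
    if r: break
for n in('scene','side'):cv2.imwrite(f'pics/{n}7.png',cv2.resize(read_camera(n)[120:270,200:360,::-1],None,fx=4,fy=4,interpolation=cv2.INTER_CUBIC))
print(get_time())
E
```

```text
[0.52316499 0.15511839 0.16477829] 63.6917
2.5 False [-0.   0.4  0.3]
2.35 False [-0.6  0.2 -0.5]
2.2 False [ 0.2  0.2 -0.5]
2.05 False [-1.4  0.3 -0.9]
1.9 False [-0.8  0.6 -0.3]
1.75 False [ 0.5  1.2 -0.6]
1.6 False [-0.8  0.7 -0.4]
1.45 False [-0.1 -0.2 -0.3]
66.375
```

View pics/scene7.png

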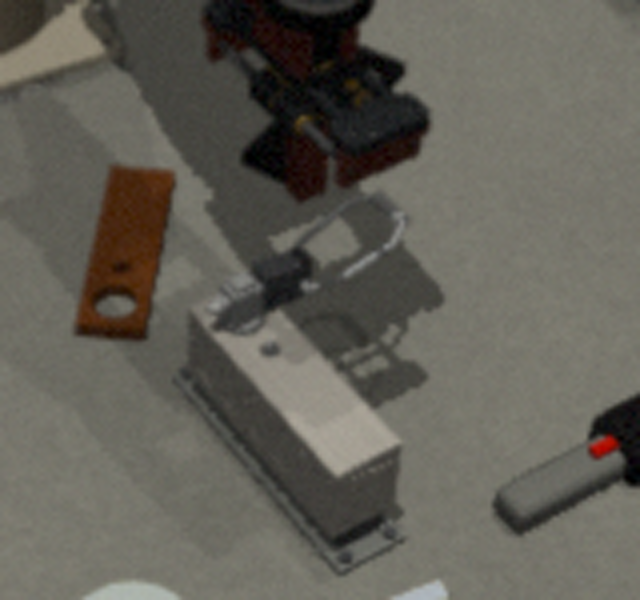

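View pics/side7.png

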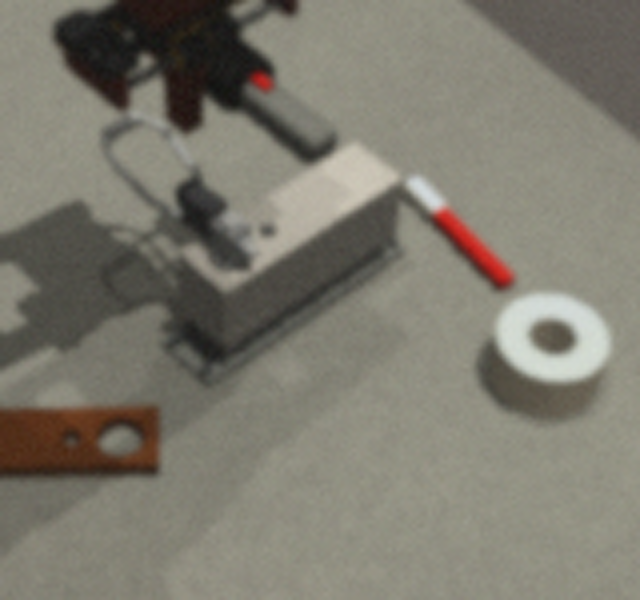

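```bash
python3 - <<'E'
from h import *
print(get_grip_width(), get_tcp_pos())
d=np.load('pics/wP4.npz')
for a in (2.75,2.65,2.55,2.45):
    y,z=bar(a)
    print(a,[((w2pix('wrist',CW(y,z,s),d['p'],d['q'])[0]+.5)/.64).round(1).tolist() for s in(-.017,.017)])
for P in ((.030,.120),(-.030,.12),(.012,.142),(.054,.142)): print(P,(w2pix('wrist',CW(*P),d['p'],d['q'])[0]+.5)/.64)
snap('wP5'); im=cv2.imread('pics/wP5.png'); cv2.imwrite('pics/wP5b.png',cv2.resize(im,(800,600),interpolation=cv2.INTER_CUBIC))
E
```

```text
0.0017450661330160324 [0.53216929 0.05743135 0.19931643]
2.75 [[358.7, 84.8], [441.6, 84.7]]
2.65 [[357.4, 93.1], [442.9, 93.0]]
2.55 [[356.3, 104.2], [444.1, 104.1]]
2.45 [[355.2, 117.9], [445.2, 117.8]]
(0.03, 0.12) [400.37275621 295.31639629]
(-0.03, 0.12) [400.48566308 398.72271368]
(0.012, 0.142) [400.42864113 342.39538544]
(0.054, 0.142) [400.33826941 259.37285496]
```

View pics/wP5b.png

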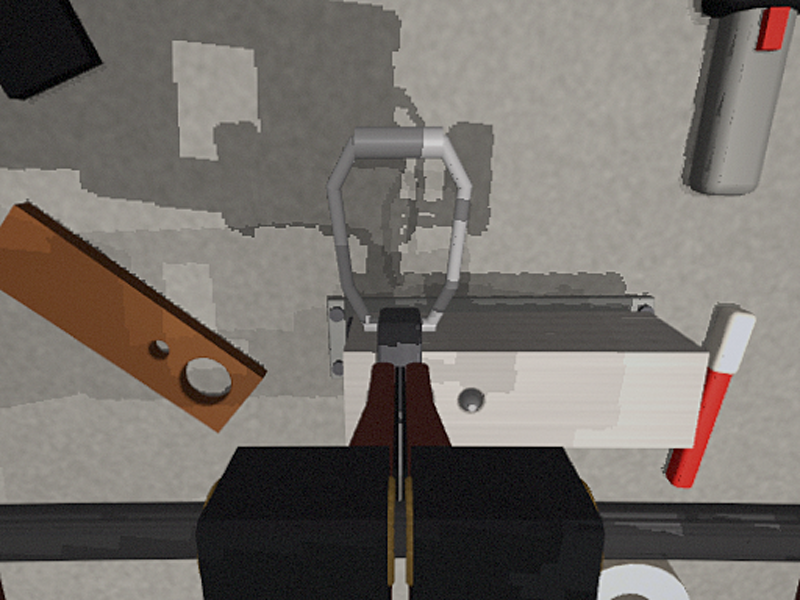

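The fingers passed over the bar. The ring is still at its 2.75 rad stop, and the linchpin's head has dropped slightly within the hole's play (shoulder still on the flat). I'll repeat lower.

```bash
python3 - <<'E'
from h import *
movel(CW(.07,.25),v=.2)
movel(CW(.172,.25),v=.25); movel(CW(.172,.134),v=.15); wait(.1); f0=get_ft_force()
print(get_tcp_pos(),get_time())
for a in np.arange(2.8,1.95,-.15):
    y,z=bar(a); r=movel(CW(y+.016,z-.014),v=.08,until_force=10)
    print(round(a,2),r,(get_ft_force()-f0).round(1))
    if r: break
for n in('scene','side'):cv2.imwrite(f'pics/{n}8.png',cv2.resize(read_camera(n)[120:270,200:360,::-1],None,fx=4,fy=4,interpolation=cv2.INTER_CUBIC))
snap('wP6'); im=cv2.imread('pics/wP6.png'); cv2.imwrite('pics/wP6b.png',cv2.resize(im,(800,600),interpolation=cv2.INTER_CUBIC))
print(get_time())
E
```

```text
[0.5210518  0.17561791 0.13507848] 68.425
2.8 True [-0.8  6.3  2.9]
68.9167
```

View pics/scene8.png

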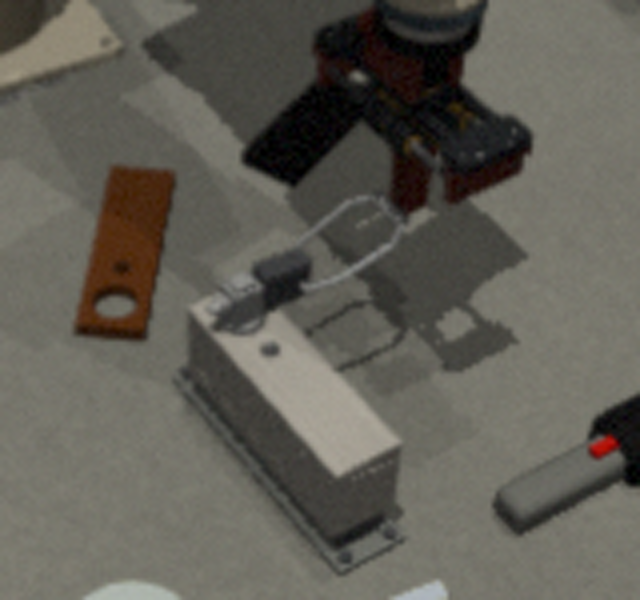

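View pics/side8.png

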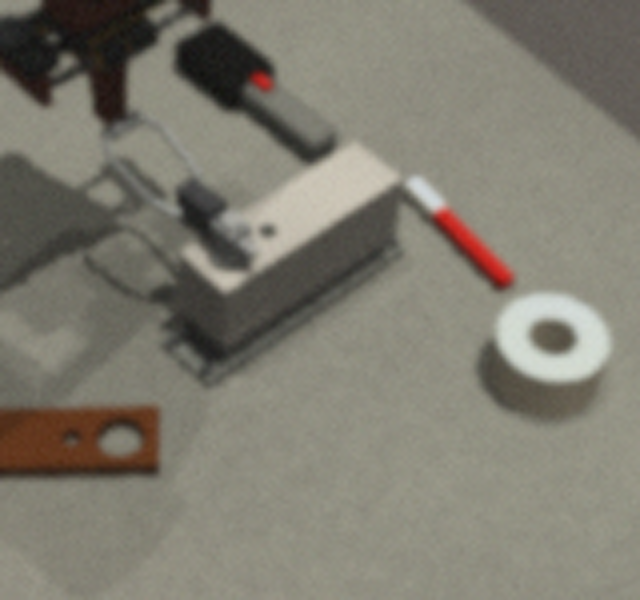

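View pics/wP6b.png

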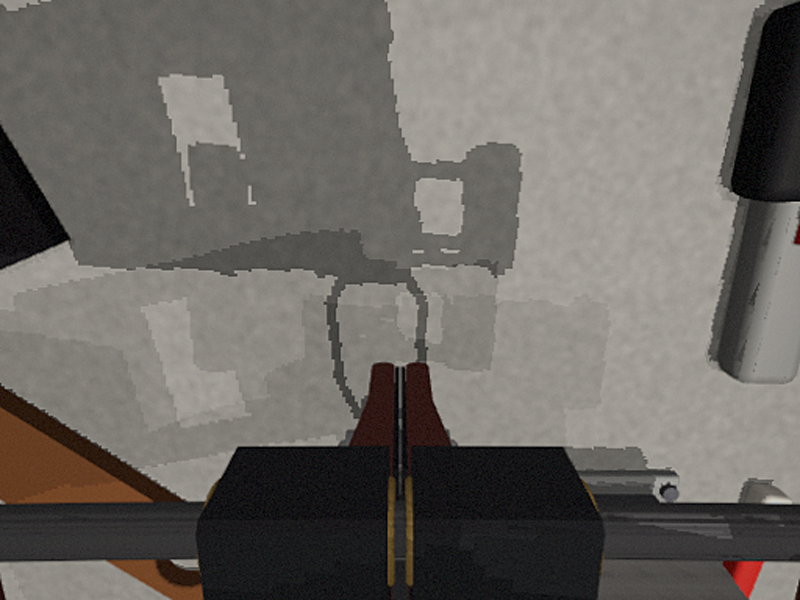

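```bash
python3 - <<'E'
from h import *
t=get_tcp_pos(); c,s=np.cos(CAR[2]),np.sin(CAR[2]); v=t[:2]-CAR[:2]
y0=-s*v[0]+c*v[1]; x0=c*v[0]+s*v[1]; z0=t[2]; print(x0,y0,z0,get_ft_force())
a0=2.8; b0=np.array(bar(a0))
f0=get_ft_force()
for a in np.arange(2.7,1.99,-.1):
    b=np.array(bar(a))-b0
    r=movel(CW(y0+b[0]-.0005,z0+b[1]),v=.08,until_force=12)
    print(round(a,2),r,get_tcp_pos().round(4),get_ft_force().round(1))
    if r: break
for n in('scene','side'):cv2.imwrite(f'pics/{n}9.png',cv2.resize(read_camera(n)[120:270,200:360,::-1],None,fx=4,fy=4,interpolation=cv2.INTER_CUBIC))
print(get_time())
E
```

```text
0.00041234116430206164 0.14976250142285488 0.13600396052749353 [-1.54079709  6.06035625  1.3024014 ]
2.7 False [0.5239 0.1501 0.1455] [-2.1  8.   3.3]
2.6 False [0.5245 0.1463 0.1535] [-0.8 10.6  5.5]
2.5 False [0.5253 0.1418 0.1612] [-1.3 11.7  7.1]
2.4 False [0.5262 0.1366 0.1684] [-2.4 12.8  9.9]
2.3 False [0.5259 0.1286 0.1736] [0.  2.6 2.7]
2.2 False [0.5256 0.121  0.1776] [ 0.2  0.6 -0.3]
2.1 False [0.5265 0.114  0.1825] [-0.3  0.2  0.1]
2.0 False [0.5273 0.1064 0.1867] [ 0.4 -0.1  0.8]
71.1
```

View pics/scene9.png

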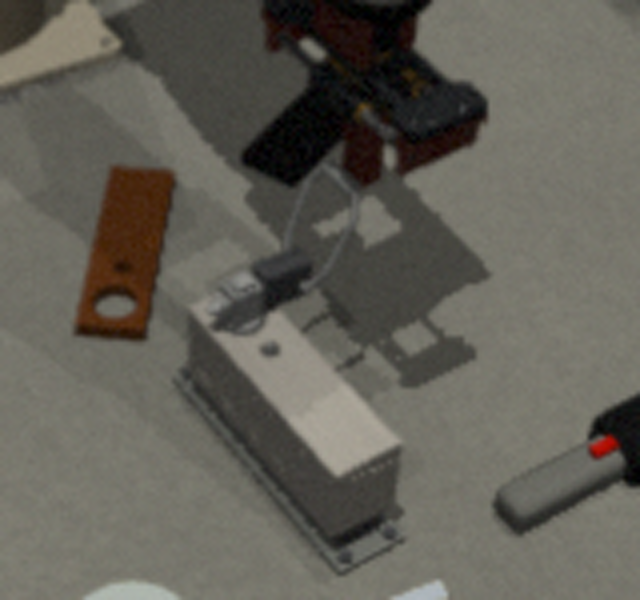

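View pics/side9.png

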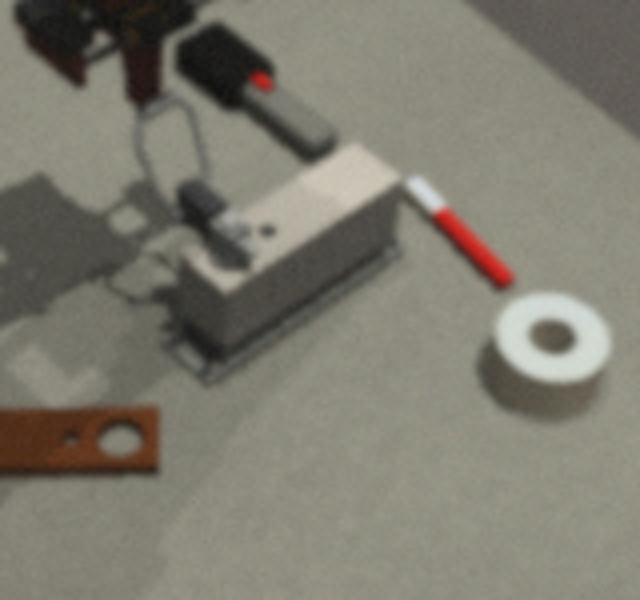

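Ring is rising with the finger (~2 rad). Continuing over the top.

```bash
python3 - <<'E'
from h import *
f0=get_ft_force()
for a in np.arange(1.9,.89,-.1):
    y,z=bar(a); r=movel(CW(y+.0155,z-(.012 if a>1.5 else .006)),v=.08,until_force=12)
    print(round(a,2),r,get_tcp_pos().round(4),get_ft_force().round(1))
    if r: break
for n in('scene','side'):cv2.imwrite(f'pics/{n}10.png',cv2.resize(read_camera(n)[120:270,200:360,::-1],None,fx=4,fy=4,interpolation=cv2.INTER_CUBIC))
print(get_time())
E
```

```text
1.9 False [0.5285 0.0954 0.1915] [ 0.6  0.5 -0.5]
1.8 False [0.5293 0.087  0.1938] [-1.2  0.1  0.3]
1.7 False [0.5301 0.0784 0.1953] [0.2 0.5 0.4]
1.6 False [0.531  0.0697 0.196 ] [ 0.2 -0.1  0.2]
1.5 False [0.5321 0.061  0.2022] [ 0.3 -0.  -0.7]
1.4 False [0.5326 0.0522 0.2006] [-0.2  0.1  0.3]
1.3 False [0.5335 0.0437 0.1986] [ 0.1  0.4 -0.3]
1.2 False [0.5343 0.0354 0.1958] [ 0.5 -0.1  0. ]
1.1 False [0.535  0.0274 0.1921] [-0.3  0.6 -0.8]
1.0 False [0.5358 0.0199 0.1877] [-0.2  1.3  0.1]
0.9 False [0.5364 0.0128 0.1825] [0.3 0.6 0.9]
74.1083
```

View pics/scene10.png

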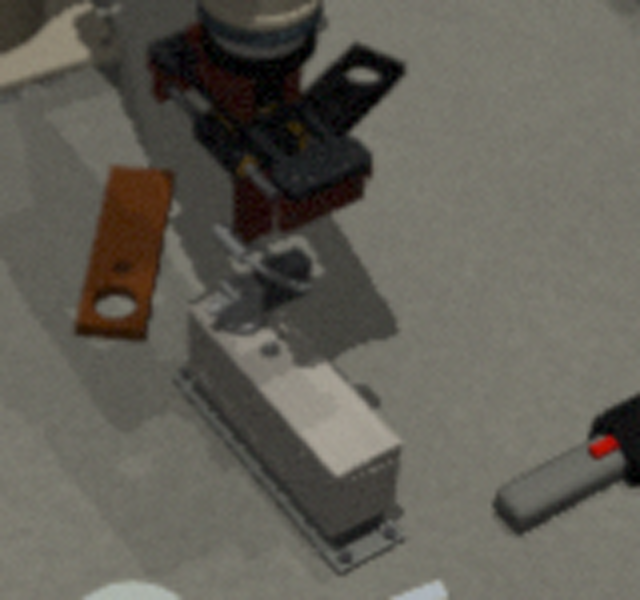

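View pics/side10.png

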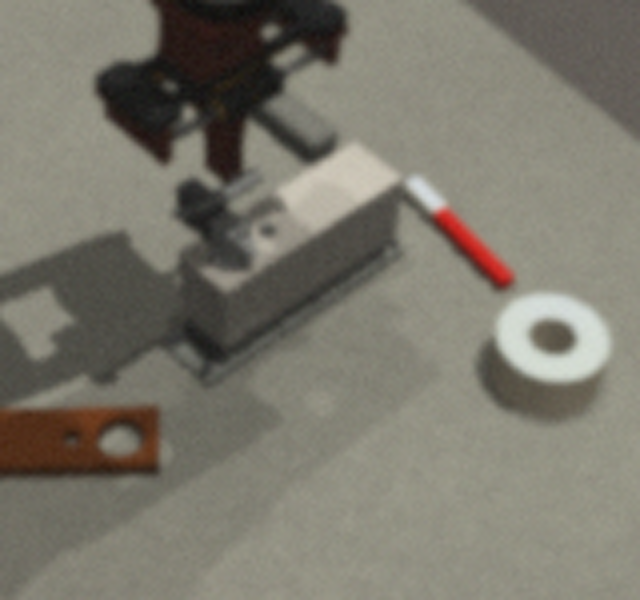

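Ring is at ~0.85 rad. Finishing by pressing down from above along the arc.

```bash
python3 - <<'E'
from h import *
t=get_tcp_pos(); movel([t[0],t[1],.22],v=.15); movel(CW(-.012,.22),v=.15); wait(.1); f0=get_ft_force()
for a in (.9,.75,.6,.45,.3,.2,.12,.06,.02,0.,-.03):
    y,z=bar(a); r=movel(CW(y-.002,z+.006),v=.06,until_force=10)
    print(round(a,2),r,get_tcp_pos().round(4),(get_ft_force()-f0).round(1))
    if r: break
print(get_time())
t=get_tcp_pos(); movel([t[0],t[1],.25],v=.15); movel(CW(.06,.30),v=.2); wait(.2)
snap('wP7'); im=cv2.imread('pics/wP7.png'); cv2.imwrite('pics/wP7b.png',cv2.resize(im,(800,600),interpolation=cv2.INTER_CUBIC))
for n in('scene','side'):cv2.imwrite(f'pics/{n}11.png',cv2.resize(read_camera(n)[120:270,200:360,::-1],None,fx=4,fy=4,interpolation=cv2.INTER_CUBIC))
E
```

```text
0.9 False [ 0.5383 -0.0041  0.1946] [-0.2 -1.1  0.5]
0.75 False [ 0.5392 -0.0143  0.1857] [-1.1 -1.4 -0.8]
0.6 False [ 0.5399 -0.0223  0.1752] [ 0.1 -0.2 -0. ]
0.45 False [ 0.5406 -0.0288  0.1637] [ 1.  -1.3 -1. ]
0.3 False [ 0.541  -0.0336  0.1515] [ 0.2 -1.4 -0.1]
0.2 False [ 0.5413 -0.0357  0.1431] [-0.3 -1.2 -0.8]
0.12 False [ 0.5414 -0.0368  0.1361] [ 0.6 -0.8  0.5]
0.06 False [ 0.5415 -0.0372  0.1309] [ 1.1 -1.4 -0.6]
0.02 False [ 0.5417 -0.0374  0.1276] [-0.2 -1.1  0.3]
0.0 False [ 0.5418 -0.0374  0.126 ] [ 0.5 -1.2  0.5]
-0.03 False [ 0.5423 -0.0375  0.1238] [-0.1 -2.5  4.4]
78.5083
```

View pics/wP7b.png

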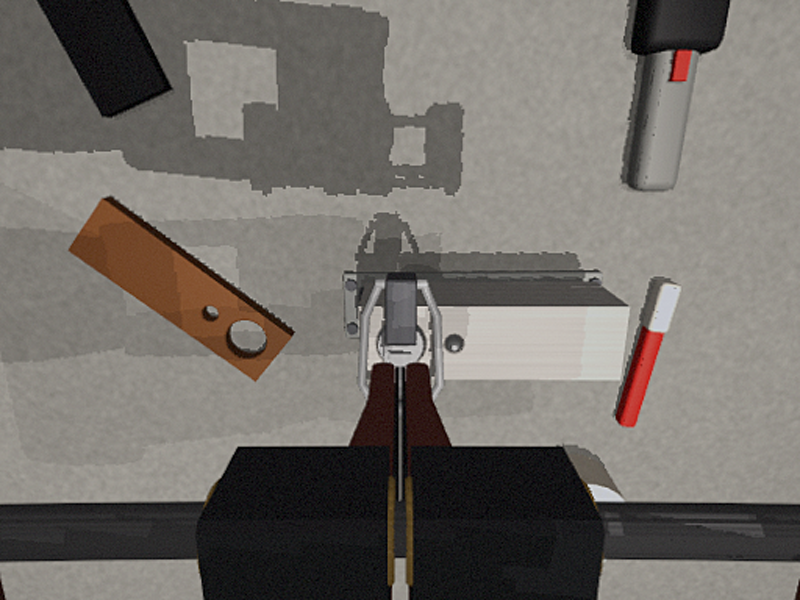

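View pics/scene11.png

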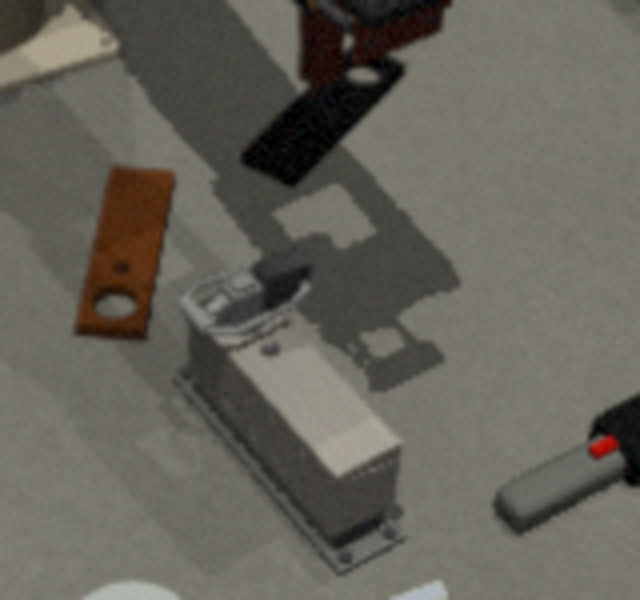

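View pics/side11.png

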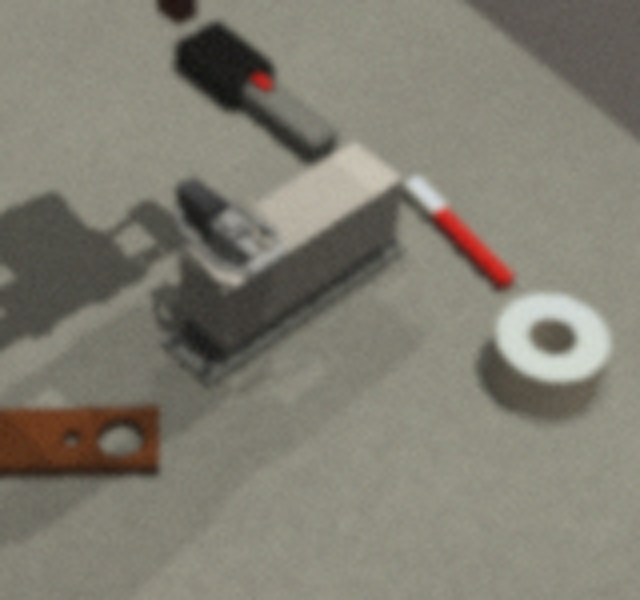

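Ring now lies round the shaft. Checking shoulder gap and ring level with one unobstructed view.

```bash
python3 - <<'E'
from h import *
movel(CW(-.075,.24,x=0),v=.2); wait(.4)
snap('wP8'); d=np.load('pics/wP8.npz'); im=cv2.imread('pics/wP8.png'); f=5;u0,v0=205,25
im=cv2.resize(im[v0:v0+118,u0:u0+110],None,fx=f,fy=f,interpolation=cv2.INTER_CUBIC)
def dr(W,c):
    U=(w2pix('wrist',np.array(W),d['p'],d['q'])+.5-[u0,v0])*f; cv2.polylines(im,[np.round(U*8).astype(int)],False,c,1,cv2.LINE_AA,3)
def box(x,y0,y1,z,c): dr([CW(y0,z,-x),CW(y0,z,x),CW(y1,z,x),CW(y1,z,-x),CW(y0,z,-x)],c)
box(.007,-.008,.008,.138,(0,255,0)); box(.010,.012,.054,.142,(0,0,255)); box(.017,-.046,-.034,.126,(255,0,255))
box(.0105,-.012,.012,.134,(0,255,255))
cv2.imwrite('pics/wP8o.png',im)
for n in('scene','side'):cv2.imwrite(f'pics/{n}12.png',cv2.resize(read_camera(n)[165:235,220:320,::-1],None,fx=7,fy=7,interpolation=cv2.INTER_CUBIC))
E
```

```text
(no output)
```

View pics/wP8o.png

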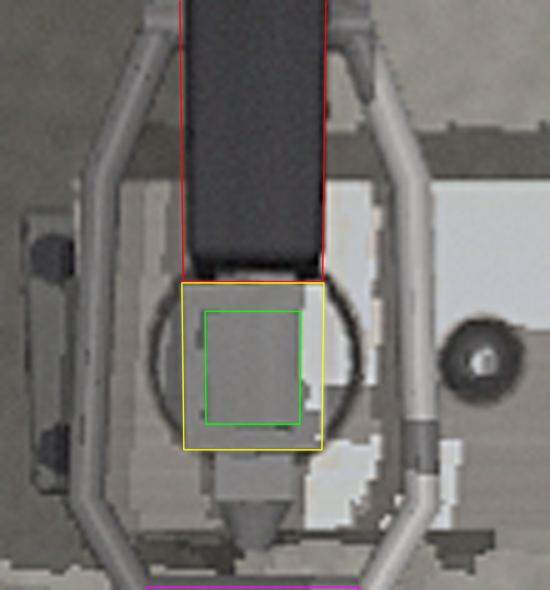

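View pics/scene12.png

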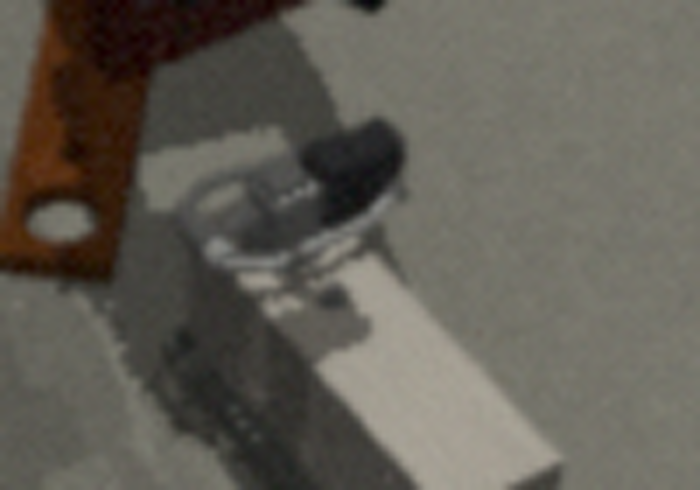

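```bash
python3 - <<'E'
from h import *
d=np.load('pics/wP8.npz'); f=5;u0,v0=205,25
for n,P in dict(tip=(-.030,.12),tiphi=(-.030,.122),taper=(-.022,.126),taperhi=(-.022,.128),headtop=(.012,.142),headtop_back2=(.014,.1415),back=(.054,.142),bar=(-.040,.120)).items():
    print(n,((w2pix('wrist',CW(*P),d['p'],d['q'])[0]+.5)))
im=cv2.imread('pics/wP8.png'); cv2.imwrite('pics/wP8c.png',cv2.resize(im[0:200,180:340],None,fx=3.5,fy=3,interpolation=cv2.INTER_CUBIC)[:600])
E
```

```text
tip [255.48632559 136.35164987]
tiphi [255.48550744 136.66846258]
taper [255.48427496 127.14360002]
taperhi [255.48341871 127.40510532]
headtop [255.47837905  81.24151736]
headtop_back2 [255.47867856  78.30342134]
back [255.47886128  15.57643715]
bar [255.48572858 148.57338084]
```

View pics/wP8c.png

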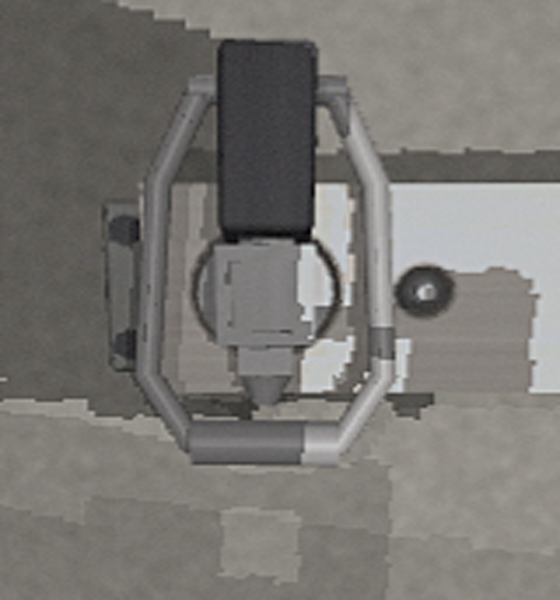

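View pics/side12.png

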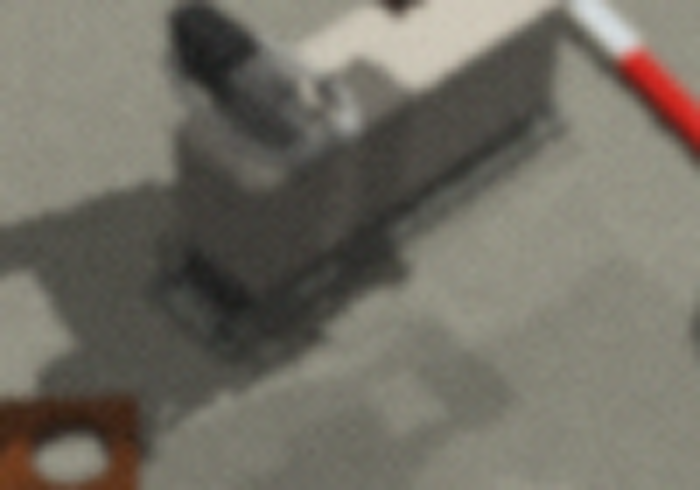

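```bash
python3 - <<'E'
from h import *
movel(CW(-.075,.30),v=.15); wait(.5)
print(get_time(),get_ft_force().round(1)); job_done(); print(get_time())
E
```

```text
83.0583 [ 0.1  0.7 -0. ]
the job is handed in; nothing more can be done
the job is handed in; nothing more can be done
```

All five aluminium plates are stacked flat over the shaft and anti-rotation pin. The linchpin is home from the +y side, the ring is swung right over, and I handed the job in at about 83 s. The brown and black look-alikes were left alone, and the scanner, roll and marker show no visible movement in the pictures.

**Last checks**
- **Linchpin depth:** the last wrist view put the tip and ring bar within about 1 mm of where a fully home pin should be. The shoulder stopped at the expected depth with 12 N when I pushed it in.
- **Ring:** the final press met about 4 N at the level position, so I take it to be against its stop. I did not measure its angle directly.
- **Clearance:** the arm was well clear and the force reading was near zero at hand-in.

**What disagreed**
- **First ring push:** it passed over the bar, because I had misjudged the ring's angle as 2.5 rad when it was still folded back at 2.75. A lower second pass worked.
- **Pin tilt:** the head dropped slightly within the hole's play, by at most about 0.08 rad, which leaves a gap of about 2–3 mm at the head's top edge. Both are within the limits.

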